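Set up two casting rings on the vibrator for investing

ROBOT

A 6-joint arm with a two-finger parallel gripper is mounted at the origin on the work surface; the furniture and walls round the work are solid. World frame = base frame: x ahead of the robot, y to its left, z up, the work surface at z = 0. Lengths are in m, angles in rad, forces in N, time in s.
With the tool pointing down it reaches from about 0.35 to 0.775 m from the base axis. Payload 7.3 kg.
Tool frame: the origin (TCP) lies midway between the tips of the shut fingers; the grasp point (between the pads) lies 19 mm behind it (robot.grip_depth is the z of the grasp point in the tool frame, in m); z points along the fingers, y is the line along which they close (so a half turn about z gives the same grasp; the last joint's range is limited). The gripper opens to 92 mm and grips with 3 to 60 N. Pads are 19 mm wide; open, the fingers measure 130 mm over their backs; the gripper's body (75 mm by 190 mm) begins 47 mm behind the grasp point.
Start: joints at [-1.421, 0.342, 1.524, -0, 1.275, -0.146], TCP at [0.153, -0.502, 0.201] pointing down, gripper open.
Joint ranges: [-2.53, 2.53], [-0.77, 2.02], [0.04, 2.7], [-1, 4.14], [0.28, 2.66], [-3.11, 3.11]. Speed limits (rad/s): [2.57, 2.57, 3.14, 3.14, 3.14, 3.14].

INTERFACE

Orientations are given as [roll, pitch, yaw] about the fixed x, y, z axes, in that order (R = Rz(yaw) Ry(pitch) Rx(roll)).
In Python, from cell import robot, viewer gives the robot as it stands.
- The arm moves only by the tool step_arm, never from a script. Its argument "increments" is a list of rows, each an object with "delta_pos": the shift along the tool's x, y, z in cm, a list of three; "dr": the turn, a rotation vector about the tool's x, y, z in degrees, a list of three; "fingers": the closure, from -1 (fully open) to 1 (shut), so that 0 is half open. In form: [{"delta_pos": [tx, ty, tz], "dr": [wx, wy, wz], "fingers": fingers}, ...]. A call has exactly 5 rows; each row is the pose to reach, as a shift and turn from the pose commanded when the call began, along the tool's axes at that moment; what a row does not reach only later rows make up. A row lasts 1/8 s, in which the tool goes at most 62.5 mm and 10.7 degrees, less where a joint would pass 70% of its speed; a pose out of reach is approached as far as the arm can. A call with a gripper value outside its range is refused whole. The fingers move at their own pace and stop on an object; "newtons" is the grip in N (left out, the last holds). Time passes only in rows, so rows that repeat a pose let the fingers close, or fill a call up. It gives the time, the measured TCP pose, the force, the opening and the grip force at its end, in the units of the state.
- robot.observe(): the state, without advancing time (a new reading comes with each control period).
- viewer.read_camera(name): name is "side" or "top"; returns the picture (400x640x3 uint8, red, green, blue); there is no depth.
- viewer.camera_params(name): a dict with "K" (3x3 intrinsics, pixels), "k1" (the pictures are not rectified: a ray, as slopes to the right and down, at radius r is drawn at 1 + k1 r^2 times it, then the intrinsics apply), "T" (4x4, takes a point from camera to world coordinates). Camera axes: x right, y down, z forward; pixel columns grow to the right and rows downward; lengths in m; the calibration is good to about 2 mm. A picture is of the moment at which its call begins. camera_params takes no time and is no camera call.
- robot.hand_in(): hands the job in; it is judged then, once.
The state is a dict: "time": time; "qpos": joint angles; "qvel": joint speeds; "joint_efforts": joint torques, N m; "tool_pos": TCP position; "tool_rot": TCP orientation; "contact_force": force on the tool from outside, world axes, zero at the start; "torque": the same for the moment, N m; "opening": finger opening in m; "grip_force": force on a finger pad.
Only numpy, scipy, OpenCV 4.12 (cv2) and the standard library are available. Lean on these libraries where they do the work, as an engineer would, in place of code of your own. Each camera call takes 0.05 s, during which the arm holds its last target. There are 200 camera calls.

TASK

Get the vibrator ready for investing, which I pour from left to right, the big ring first: stand the large crucible former in the middle of the left half of the vibrator's plate and the small one in the middle of the right half (left and right as seen from the vibrator's front, the side with the switch), and seat each steel casting ring upright and fully home in the seat of the former it fits. Stand the brown liquid bottle on the worktop close behind the vibrator, about 20 mm clear of its case and on its centre line, so that it is to hand for both rings. Keep the formers upright throughout, as a toppled one breaks its wax pattern.

Things in the scene. Friction and masses are not known exactly. Their poses are not given: they have to be found in the camera images.
- vibrator: Bench vibrator, fixed: low white case with a flat fluted aluminium plate on top, 105 (x) x 190 (y) x 62 mm high. Origin: centre of its underside; +x to its back, -x to its front (switch and dial, facing the robot within 0.15 rad), +y to its left end, z up. The case ends 52 mm behind the origin; plate top 62 mm up, 97 x 186 mm, a thin dark line front to back across its middle.
- plate_left (a point): Point on the plate's top surface in the middle of its left half, 47 mm to the left (+y of the vibrator) of the plate's centre. Axes as the vibrator's.
- plate_right (a point): Point on the plate's top surface in the middle of its right half, 47 mm to the right (-y of the vibrator) of the plate's centre. Axes as the vibrator's.
- former_large: Large crucible former: round dark rubber cup, 67.6 mm across, 22 mm high; a low cone in it carries a green wax crown on a thin sprue, 45 mm high in all. Origin: centre of its underside, z up. Ring seat: flat floor 14 mm above the underside, 56.6 mm across; wall 8 mm deep, flaring to 61 mm at the lip. Grasp across the outside of the cup. About 0.1 kg.
- former_small: Small crucible former, the same shape: 53.6 mm across, 22 mm high, 39 mm high with its green wax crown. Origin at the centre of its underside, z up. Ring seat: a flat floor 14 mm above the underside, 42.6 mm across, its wall 8 mm deep and flaring to 47 mm at the lip. Grasp it across the outside of the cup. About 0.07 kg.
- ring_large: Large casting ring: a plain steel tube standing on end, open at both ends, 54 mm outside, 50 mm inside, 55 mm high. Origin at the centre of its lower end, z along the tube. Fits the large former, over its wax pattern. About 0.13 kg.
- ring_small: Small casting ring: a plain steel tube standing on end, open at both ends, 40 mm outside, 36 mm inside, 42 mm high. Origin at the centre of its lower end, z along the tube. Fits the small former, over its wax pattern. About 0.08 kg.
- liquid_bottle: Closed brown bottle with a blue screw cap, standing upright, about 47 mm across and 88 mm high. Origin at the centre of its underside, z up. Grasp it across the body or cap.
Not all that is in view belongs to the job. What is shaped like the former_small but pink is not meant.

How it is judged:
At the end, for the whole second after the job is handed in: Formers flat on the plate within 15 mm of the middles of their halves (large left, small right); each ring upright in its own former, centred within 4 mm, within 3.5 mm of the seat floor; bottle upright, 78 to 122 mm behind the vibrator's centre, within 18 mm of its centre line; all at rest (horizontal distance between former_large and plate_left below 0.015 m and z of former_large in the frame of plate_left between -0.004 and 0.004 m and angle between each of former_large, ring_large, former_small, ring_small, liquid_bottle's own z axis and vertical below 0.05 rad and horizontal distance between ring_large and former_large below 0.004 m and z of ring_large in the frame of former_large between 0.011 and 0.0175 m and horizontal distance between former_small and plate_right below 0.015 m and z of former_small in the frame of plate_right between -0.004 and 0.004 m and horizontal distance between ring_small and former_small below 0.004 m and z of ring_small in the frame of former_small between 0.011 and 0.0175 m and x of liquid_bottle in the frame of vibrator between 0.078 and 0.122 m and y of liquid_bottle in the frame of vibrator between -0.018 and 0.018 m and height (world z) of liquid_bottle below 0.005 m and linear speed of each of former_large, former_small, ring_large, ring_small, liquid_bottle below 0.02 m/s); the robot touches nothing.
It fails at once if the large crucible former is tipped by more than about 35 degrees (angle between former_large's own z axis and vertical above 0.6 rad).
It fails at once if the small crucible former is tipped by more than about 35 degrees (angle between former_small's own z axis and vertical above 0.6 rad).
It also fails if it takes over 125 s, if anything falls off the work surface, if the arm or the gripper's body presses on something with over 40 N, if the wrist force passes 120 N, or if a joint passes its speed limit or range.

## Working session

There is one attempt and no reset: what is moved stays moved. The work goes in short steps, Python scripts to look and compute and a tool call to move; the robot and the scene stay as the last step left them, time stands still between calls to the robot, and variables do not carry over. Pictures are saved under pics/ and viewed, at most 14 in all, crops included, and the job is handed in when it is done.

Besides the shell and the picture viewer there is one more tool, called after "Emit:" by a JSON object that holds its "method" and its "body". step_arm: Moves the arm, as the interface text tells. Its arguments: {"type":"object","properties":{"increments":{"type":"array"},"newtons":{"type":"number"}},"required":["increments"]}

```bash
mkdir -p pics; ls; python3 - <<'E'
from cell import robot, viewer
import cv2
for n in("top","side"):
    im=viewer.read_camera(n); cv2.imwrite(f"pics/{n}0.png",im[:,:,::-1])
    p=viewer.camera_params(n); print(n,p)
print(robot.observe())
E
```

```text
pics
top {'K': array([[440.14928524,   0.        , 322.25639695],
       [  0.        , 440.14928524, 202.66088302],
       [  0.        ,   0.        ,   1.        ]]), 'k1': -0.10901327350506104, 'T': array([[-0.02389226, -0.98577126,  0.16638565,  0.37169269],
       [-0.99965007,  0.02544766,  0.00722223, -0.03194453],
       [-0.01135359, -0.16615487, -0.98603431,  0.90218562],
       [ 0.        ,  0.        ,  0.        ,  1.        ]])}
side {'K': array([[375.68850529,   0.        , 315.69834709],
       [  0.        , 375.68850529, 198.15176113],
       [  0.        ,   0.        ,   1.        ]]), 'k1': -0.008454980025647485, 'T': array([[ 0.92275372,  0.32932826, -0.20017107,  0.70892748],
       [ 0.38514999, -0.76969802,  0.50914089, -0.5037944 ],
       [ 0.0136032 , -0.54690754, -0.83708249,  0.84631708],
       [ 0.        ,  0.        ,  0.        ,  1.        ]])}
{'time': 0.1, 'qpos': array([-1.42099503e+00,  3.42644583e-01,  1.52490063e+00, -6.38841273e-06,
        1.27542285e+00, -1.46015041e-01]), 'qvel': array([-0.00156656, -0.00197637, -0.00140226,  0.00243291, -0.00061035,
       -0.00114842]), 'joint_efforts': array([ 1.57444862e-03, -4.32003379e+01, -2.44694424e+01,  7.18525588e-02,
        5.25904284e-02, -4.41843486e-05]), 'tool_pos': array([ 0.15300044, -0.50179724,  0.20072617]), 'tool_rot': array([-3.14023100e+00, -1.94072601e-04,  2.95818072e-01]), 'contact_force': array([-0.25523804,  0.39671658, -0.51340509]), 'torque': array([-0.07340124, -0.02863168,  0.04203516]), 'grip_force': 0.0, 'opening': 0.09172041127288115}
```

View pics/top0.png

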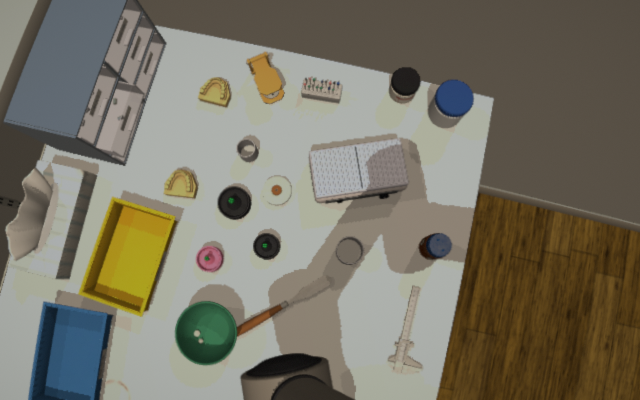

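View pics/side0.png

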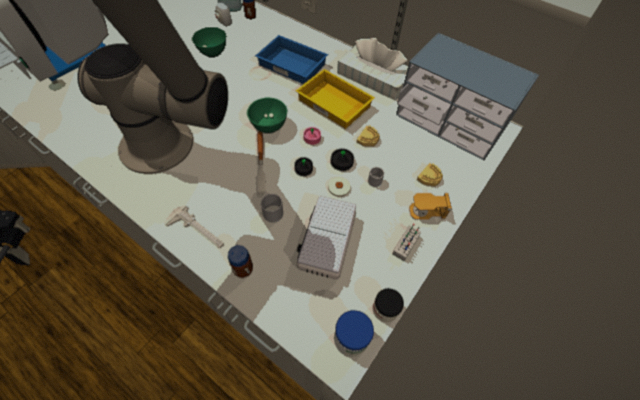

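The top view shows the vibrator at (358,168), the large former at (235,202), the small former at (267,246) and the pink decoy at (209,258). The large ring is at (348,250), the small ring at (247,150) and the brown bottle at (436,246). I'll enlarge this part for measuring.

```bash
cat > h.py <<'E'
import numpy as np, cv2
from cell import robot, viewer
P={n:viewer.camera_params(n) for n in("top","side")}
def D(p): return np.array([p["k1"],0,0,0,0.])
def w(n,uv,z):
    "pixel -> world on plane z"
    p=P[n]; r=cv2.undistortPoints(np.array([[uv]],float),p["K"],D(p)).ravel()
    d=p["T"][:3,:3]@np.array([*r,1]); o=p["T"][:3,3]
    return o+d*(z-o[2])/d[2]
def px(n,X):
    p=P[n]; Ti=np.linalg.inv(p["T"]); 
    return cv2.projectPoints(np.array(X,float).reshape(-1,1,3),cv2.Rodrigues(Ti[:3,:3])[0],Ti[:3,3],p["K"],D(p))[0].reshape(-1,2)
def circ(n,x,y,z,r,k=60):
    a=np.linspace(0,2*np.pi,k); return px(n,np.c_[x+r*np.cos(a),y+r*np.sin(a),0*a+z])
def crop(n,im,x0,y0,x1,y1,s,name,circles=()):
    c=cv2.resize(im[y0:y1,x0:x1,::-1],None,fx=s,fy=s,interpolation=cv2.INTER_CUBIC)
    for q in circles:
        pts=((circ(n,*q)+.5-[x0,y0])*s-.5)
        cv2.polylines(c,[np.round(pts).astype(int)],False,(0,0,255),1)
    cv2.imwrite(name,c)
E
python3 - <<'E'
from h import *
im=cv2.imread("pics/top0.png")[:,:,::-1]
g={}
g['FL']=w("top",(235,201),.022);g['FS']=w("top",(267,245),.022);g['RL']=w("top",(348,251),.055/2);g['RS']=w("top",(247,150),.021)
g['B']=w("top",(438,246),.088);g['V']=w("top",(358,166),.062)
for k,v in g.items():print(k,v.round(3),np.hypot(*v[:2]).round(3))
C=[(*g['FL'][:2],.022,.0338),(*g['FS'][:2],.022,.0268),(*g['RL'][:2],.055,.027),(*g['RL'][:2],0,.027),(*g['RS'][:2],.042,.02),(*g['RS'][:2],0,.02),(*g['B'][:2],0,.0235)]
crop("top",im,190,120,460,290,2.9,"pics/c1.png",C)
E
```

```text
FL [0.528 0.153 0.022] 0.55
FS [0.437 0.087 0.022] 0.446
RL [ 0.421 -0.074  0.027] 0.427
RS [0.636 0.129 0.021] 0.649
B [ 0.422 -0.239  0.088] 0.485
V [ 0.585 -0.098  0.062] 0.593
```

View pics/c1.png

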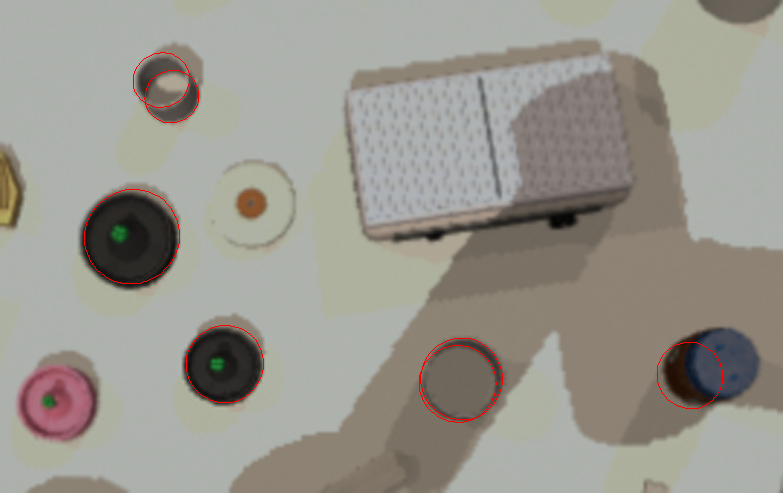

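Overlay circles fit within 1–2 mm. Plate corners in the crop are (348,92), (606,56), (630,190) and (365,227). I'll refine the numbers and check them in the side view.

```bash
python3 - <<'E'
from h import *
f=lambda u,v:((u+.5)/2.9-.5+190,(v+.5)/2.9-.5+120)
cs=np.array([w("top",f(*c),.062) for c in [(348,92),(606,56),(630,190),(365,227)]])
print(cs.round(4)); 
print("sizes",[np.linalg.norm(cs[i]-cs[(i+1)%4]).round(3) for i in range(4)])
l=(cs[0]+cs[3])/2-(cs[1]+cs[2])/2; yaw=np.arctan2(-l[0],l[1]); c=cs.mean(0)
m=[w("top",f(*q),.062) for q in((481,78),(499,197))]; print("line mid",np.mean(m,0).round(4))
d=m[0]-m[1];print("yaw",yaw,np.arctan2(d[1],d[0]),"c",c)
ctr={'FL':w("top",f(130,238.5),.020),'FS':w("top",f(224.5,365.5),.020),'RL':w("top",f(460,379),.055),
'RS':w("top",f(162,81),.042),'B':w("top",f(724,363),.088)}
ctr['RL2']=w("top",(348,251),.0275)
for k,v in ctr.items():print(k,v.round(4))
import json
C=[]
for k,z,r in(('FL',.022,.0338),('FL',0,.0338),('FS',.022,.0268),('FS',0,.0268),('RL2',.055,.027),('RL2',0,.027),('RS',.042,.02),('RS',0,.02),('B',.0,.0235),('B',.088,.015)):
    C.append((*ctr[k][:2],z,r))
R=lambda x,y:(c[0]+x*np.cos(yaw)-y*np.sin(yaw),c[1]+x*np.sin(yaw)+y*np.cos(yaw))
print("PL",R(0,.047),"PR",R(0,-.047),"Bgoal",R(.098,0))
for s in(.047,-.047): C.append((*R(0,s),.062,.045))
im=cv2.imread("pics/side0.png")[:,:,::-1]
crop("side",im,215,130,415,285,4,"pics/s1.png",C)
E
```

```text
[[ 0.6169 -0.0034  0.062 ]
 [ 0.6381 -0.181   0.062 ]
 [ 0.5438 -0.1919  0.062 ]
 [ 0.5231 -0.013   0.062 ]]
sizes [np.float64(0.179), np.float64(0.095), np.float64(0.18), np.float64(0.094)]
line mid [ 0.5828 -0.0989  0.062 ]
yaw 0.11699538141836753 0.10715922675171388 c [ 0.58047996 -0.09729679  0.062     ]
FL [0.5267 0.1541 0.02  ]
FS [0.4358 0.0874 0.02  ]
RL [ 0.4206 -0.0735  0.055 ]
RS [0.6347 0.1281 0.042 ]
B [ 0.4241 -0.2414  0.088 ]
RL2 [ 0.4209 -0.0742  0.0275]
PL (np.float64(0.5749937161541484), np.float64(-0.05061809195781352)) PR (np.float64(0.5859662102070663), np.float64(-0.1439754932405114)) Bgoal (np.float64(0.677810019837037), np.float64(-0.08585738390569476))
```

View pics/s1.png

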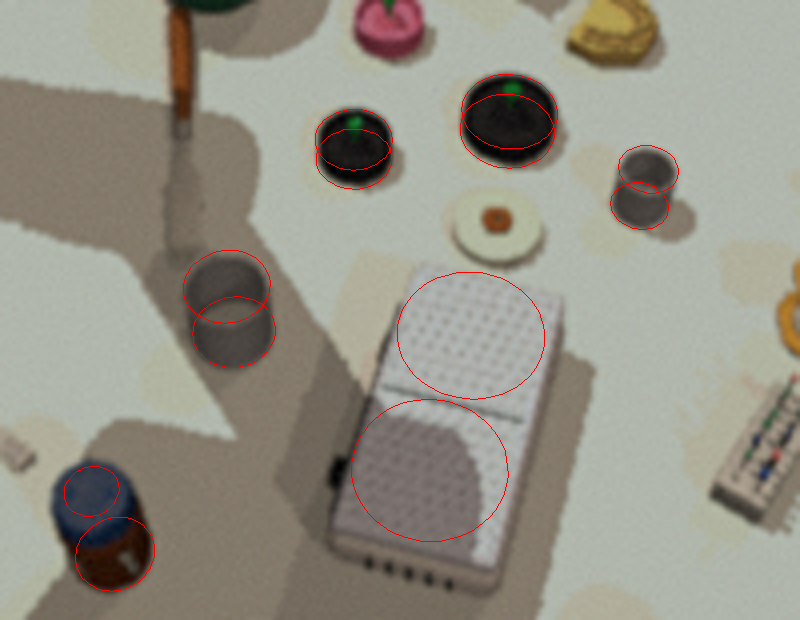

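Both cameras agree, so the poses are good to about 2 mm. The next step is a planner that turns world waypoints into call rows, starting with the bottle.

```bash
cat >> h.py <<'E'
from scipy.spatial.transform import Rotation as Ro
def plan(wps,start=None):
    "wps: list of (x,y,z,yaw), one per call; prints tool-frame cm & deg from the previous pose"
    s=robot.observe(); print("t",s["time"].__round__(2),s["tool_pos"].round(4),s["tool_rot"].round(4),"open",round(s["opening"],4),"grip",round(s["grip_force"],1))
    p,R=s["tool_pos"],Ro.from_euler("xyz",s["tool_rot"])
    for x in wps:
        q,S=np.array(x[:3]),Ro.from_euler("xyz",[np.pi,0,x[3]])
        print(x,"pos",(R.inv().apply(q-p)*100).round(2),"dr",(R.inv()*S).as_rotvec(True).round(1)); p,R=q,S
E
python3 - <<'E'
from h import *
plan([(.424,-.241,.16,.11),(.424,-.241,.032,.11),(.424,-.241,.18,.11),(.679,-.087,.18,.11),(.679,-.087,.033,.11)])
E
```

```text
t 0.1 [ 0.153  -0.5018  0.2007] [-3.1402e+00 -2.0000e-04  2.9580e-01] open 0.0917 grip 0.0
(0.424, -0.241, 0.16, 0.11) pos [ 33.52 -17.04   4.1 ] dr [-0.1 -0.  10.6]
(0.424, -0.241, 0.032, 0.11) pos [ 0.  -0.  12.8] dr [0. 0. 0.]
(0.424, -0.241, 0.18, 0.11) pos [ -0.    0.  -14.8] dr [0. 0. 0.]
(0.679, -0.087, 0.18, 0.11) pos [ 27.04 -12.51  -0.  ] dr [0. 0. 0.]
(0.679, -0.087, 0.033, 0.11) pos [ 0.  -0.  14.7] dr [0. 0. 0.]
```

Emit:
{"method": "step_arm", "body": {"increments": [{"delta_pos":[5.4,-2.7,0.7],"dr":[0,0,2],"fingers":-1},{"delta_pos":[10.8,-5.5,1.4],"dr":[0,0,4],"fingers":-1},{"delta_pos":[16.2,-8.2,2],"dr":[0,0,6],"fingers":-1},{"delta_pos":[21.6,-11,2.6],"dr":[0,0,8],"fingers":-1},{"delta_pos":[27,-13.7,3.3],"dr":[0,0,10.6],"fingers":-1}], "newtons": 25}}

```text
time: 0.72
tool_pos: [0.3725, -0.2909, 0.1681]
tool_rot: [3.141, -0.0, 0.109]
contact_force: [0.3, -0.1, -0.5]
opening: 0.092
grip_force: 0.0
```

```bash
python3 - <<'E'
from h import *
plan([(.424,-.241,.16,.11),(.424,-.241,.032,.11)])
E
```

```text
t 0.72 [ 0.3725 -0.2909  0.1681] [ 3.1414 -0.      0.1092] open 0.092 grip 0.0
(0.424, -0.241, 0.16, 0.11) pos [ 5.67 -4.4   0.81] dr [ 0. -0. -0.]
(0.424, -0.241, 0.032, 0.11) pos [ 0.  -0.  12.8] dr [0. 0. 0.]
```

Emit:
{"method": "step_arm", "body": {"increments": [{"delta_pos":[4,-3.1,0.4],"dr":[0,0,0],"fingers":-1},{"delta_pos":[5.7,-4.4,0.8],"dr":[0,0,0],"fingers":-1},{"delta_pos":[5.7,-4.4,5.3],"dr":[0,0,0],"fingers":-1},{"delta_pos":[5.7,-4.4,9.5],"dr":[0,0,0],"fingers":-1},{"delta_pos":[5.7,-4.4,13.5],"dr":[0,0,0],"fingers":-1}]}}

```text
time: 1.35
tool_pos: [0.423, -0.2421, 0.0319]
tool_rot: [-3.141, 0.0, 0.111]
contact_force: [0.5, 0.3, 0.1]
opening: 0.0922
grip_force: 0.0
```

Emit:
{"method": "step_arm", "body": {"increments": [{"delta_pos":[0,0,0],"dr":[0,0,0],"fingers":1},{"delta_pos":[0,0,0],"dr":[0,0,0],"fingers":1},{"delta_pos":[0,0,0],"dr":[0,0,0],"fingers":1},{"delta_pos":[0,0,0],"dr":[0,0,0],"fingers":1},{"delta_pos":[0,0,0],"dr":[0,0,0],"fingers":1}]}}

```text
time: 1.98
tool_pos: [0.4235, -0.2427, 0.034]
tool_rot: [3.141, -0.001, 0.111]
contact_force: [0.2, -1.7, 1.2]
opening: 0.0461
grip_force: 0.5
```

Emit:
{"method": "step_arm", "body": {"increments": [{"delta_pos":[0,0,0],"dr":[0,0,0],"fingers":1},{"delta_pos":[0,0,-3],"dr":[0,0,0],"fingers":1},{"delta_pos":[0,0,-8],"dr":[0,0,0],"fingers":1},{"delta_pos":[0,0,-12],"dr":[0,0,0],"fingers":1},{"delta_pos":[0,0,-14],"dr":[0,0,0],"fingers":1}]}}

```text
time: 2.6
tool_pos: [0.4237, -0.2428, 0.1755]
tool_rot: [3.14, -0.002, 0.111]
contact_force: [-0.1, 0.4, -1.7]
opening: 0.0449
grip_force: 25.0
```

```bash
python3 - <<'E'
from h import *
plan([(.679,-.087,.17,.11),(.679,-.087,.035,.11),(.679,-.087,.17,.11),(.527,.154,.12,1.57),(.527,.154,.004,1.57)])
E
```

```text
t 2.6 [ 0.4237 -0.2428  0.1755] [ 3.1395e+00 -2.0000e-03  1.1080e-01] open 0.0449 grip 25.0
(0.679, -0.087, 0.17, 0.11) pos [ 27.1  -12.66   0.58] dr [ 0.1 -0.1  0. ]
(0.679, -0.087, 0.035, 0.11) pos [ 0.  -0.  13.5] dr [0. 0. 0.]
(0.679, -0.087, 0.17, 0.11) pos [ -0.    0.  -13.5] dr [0. 0. 0.]
(0.527, 0.154, 0.12, 1.57) pos [-12.46 -25.62   5.  ] dr [  0.    0.  -83.7]
(0.527, 0.154, 0.004, 1.57) pos [ 0.  -0.  11.6] dr [0. 0. 0.]
```

Emit:
{"method": "step_arm", "body": {"increments": [{"delta_pos":[4.5,-2.1,0],"dr":[0,0,0],"fingers":1},{"delta_pos":[10,-4.7,0.1],"dr":[0,0,0],"fingers":1},{"delta_pos":[15.7,-7.3,0.3],"dr":[0,0,0],"fingers":1},{"delta_pos":[21.4,-10,0.5],"dr":[0,0,0],"fingers":1},{"delta_pos":[27,-12.6,0.5],"dr":[0,0,0],"fingers":1}]}}

```text
time: 3.22
tool_pos: [0.6787, -0.086, 0.1676]
tool_rot: [-3.141, 0.001, 0.111]
contact_force: [0.3, -1.2, -1.0]
opening: 0.045
grip_force: 25.0
```

Emit:
{"method": "step_arm", "body": {"increments": [{"delta_pos":[0.1,-0.1,0],"dr":[0.1,-0.1,0],"fingers":1},{"delta_pos":[0.1,-0.1,4],"dr":[0.1,-0.1,0],"fingers":1},{"delta_pos":[0.1,-0.1,8.5],"dr":[0.1,-0.1,0],"fingers":1},{"delta_pos":[0.1,-0.1,11.5],"dr":[0.1,-0.1,0],"fingers":1},{"delta_pos":[0.1,-0.1,13],"dr":[0.1,-0.1,0],"fingers":1}]}}

```text
time: 3.85
tool_pos: [0.6767, -0.0865, 0.0362]
tool_rot: [-3.139, 0.005, 0.11]
contact_force: [-0.5, 0.6, -1.4]
opening: 0.0445
grip_force: 25.0
```

Emit:
{"method": "step_arm", "body": {"increments": [{"delta_pos":[0,0,0.2],"dr":[0,-0.1,0],"fingers":1},{"delta_pos":[0,0,0.3],"dr":[0,-0.1,0],"fingers":1},{"delta_pos":[0,0,0.3],"dr":[0,-0.1,0],"fingers":1},{"delta_pos":[0,0,0.3],"dr":[0,0,0],"fingers":-1},{"delta_pos":[0,0,0.3],"dr":[0,0,0],"fingers":-1}]}}

```text
time: 4.47
tool_pos: [0.6788, -0.0863, 0.036]
tool_rot: [-3.14, 0.001, 0.111]
contact_force: [0.2, -0.2, 0.0]
opening: 0.06
grip_force: 0.0
```

Emit:
{"method": "step_arm", "body": {"increments": [{"delta_pos":[0,0,0],"dr":[0,0,0],"fingers":-1},{"delta_pos":[0,0,-2],"dr":[0,0,0],"fingers":-1},{"delta_pos":[0,0,-6],"dr":[0,0,0],"fingers":-1},{"delta_pos":[0,0,-11],"dr":[0,0,0],"fingers":-1},{"delta_pos":[0,0,-14],"dr":[0,0,-5],"fingers":-1}]}}

```text
time: 5.1
tool_pos: [0.6796, -0.0866, 0.1785]
tool_rot: [-3.141, -0.002, 0.2]
contact_force: [0.5, -0.0, 0.5]
opening: 0.0918
grip_force: 0.0
```

```bash
python3 - <<'E'
from h import *
plan([(.527,.154,.12,1.57),(.527,.154,.004,1.57)])
im=viewer.read_camera("side")
c=np.array([.582,-.098]);y=.112;g=c+.098*np.array([np.cos(y),np.sin(y)])
crop("side",im,300,130,460,290,3,"pics/s2.png",[(*g,0,.0235),(*g,.088,.015)])
E
```

```text
t 5.1 [ 0.6796 -0.0866  0.1785] [-3.1414e+00 -1.8000e-03  2.0000e-01] open 0.0918 grip 0.0
(0.527, 0.154, 0.12, 1.57) pos [-10.18 -26.61   5.84] dr [  0.1  -0.1 -78.5]
(0.527, 0.154, 0.004, 1.57) pos [ 0.  -0.  11.6] dr [0. 0. 0.]
```

View pics/s2.png

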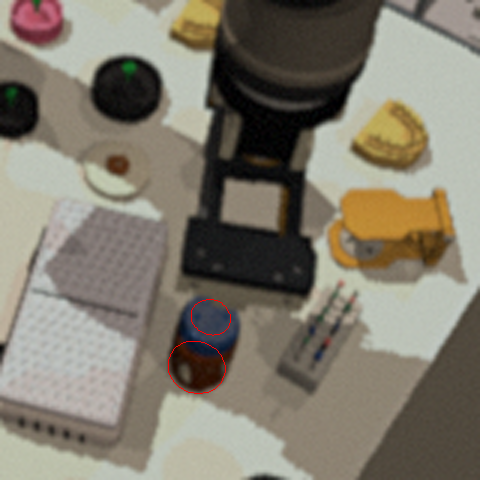

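The bottle stands upright at its target, (200,350) in the crop. The large former is next.

Emit:
{"method": "step_arm", "body": {"increments": [{"delta_pos":[-1.3,-3.6,0.5],"dr":[0,0,-10.6],"fingers":-1},{"delta_pos":[-2.6,-7.2,1],"dr":[0,0,-21.2],"fingers":-1},{"delta_pos":[-4,-10.8,1.5],"dr":[0,0,-31.8],"fingers":-1},{"delta_pos":[-5.3,-14.4,2],"dr":[0,0,-42.4],"fingers":-1},{"delta_pos":[-6.7,-18,2.5],"dr":[0,0,-53],"fingers":-1}]}}

```text
time: 5.78
tool_pos: [0.5768, 0.0779, 0.1504]
tool_rot: [-3.139, -0.001, 1.129]
contact_force: [0.4, 0.3, 0.3]
opening: 0.0919
grip_force: 0.0
```

```bash
python3 - <<'E'
from h import *
plan([(.527,.154,.12,1.57),(.527,.154,.005,1.57),(.527,.154,.15,1.57),(.5767,-.0513,.15,1.68),(.5767,-.0513,.067,1.68)])
E
```

```text
t 5.78 [0.5768 0.0779 0.1504] [-3.1392e+00 -6.0000e-04  1.1285e+00] open 0.0919 grip 0.0
(0.527, 0.154, 0.12, 1.57) pos [ 4.75 -7.75  3.06] dr [ -0.1  -0.1 -25.3]
(0.527, 0.154, 0.005, 1.57) pos [ 0.  -0.  11.5] dr [0. 0. 0.]
(0.527, 0.154, 0.15, 1.57) pos [  0.    0.  -14.5] dr [0. 0. 0.]
(0.5767, -0.0513, 0.15, 1.68) pos [-20.53   4.99   0.  ] dr [ 0.   0.  -6.3]
(0.5767, -0.0513, 0.067, 1.68) pos [ 0.  -0.   8.3] dr [0. 0. 0.]
```

Emit:
{"method": "step_arm", "body": {"increments": [{"delta_pos":[1.6,-2.6,1],"dr":[0,0,-9],"fingers":-1},{"delta_pos":[3.2,-5.2,2],"dr":[0,0,-18],"fingers":-1},{"delta_pos":[4.75,-7.75,3.1],"dr":[-0.1,-0.1,-25.4],"fingers":-1},{"delta_pos":[4.75,-7.75,5],"dr":[-0.1,-0.1,-25.4],"fingers":-1},{"delta_pos":[4.75,-7.75,6.5],"dr":[-0.1,-0.1,-25.4],"fingers":-1}]}}

```text
time: 6.4
tool_pos: [0.5278, 0.1536, 0.0852]
tool_rot: [-3.141, 0.001, 1.567]
contact_force: [0.3, -0.8, -0.1]
opening: 0.0918
grip_force: 0.0
```

```bash
python3 - <<'E'
from h import *
plan([(.527,.154,.005,1.57)])
E
```

```text
t 6.4 [0.5278 0.1536 0.0852] [-3.1408e+00  7.0000e-04  1.5666e+00] open 0.0918 grip 0.0
(0.527, 0.154, 0.005, 1.57) pos [ 0.04 -0.08  8.02] dr [-0.   0.  -0.2]
```

Emit:
{"method": "step_arm", "body": {"increments": [{"delta_pos":[0,-0.1,3.5],"dr":[0,0,0],"fingers":-1},{"delta_pos":[0,-0.1,6.5],"dr":[0,0,0],"fingers":-1},{"delta_pos":[0,-0.1,8],"dr":[0,0,0],"fingers":-1},{"delta_pos":[0,-0.1,8],"dr":[0,0,0],"fingers":-0.2},{"delta_pos":[0,-0.1,8],"dr":[0,0,0],"fingers":1}], "newtons": 20}}

```text
time: 7.02
tool_pos: [0.528, 0.1533, 0.0069]
tool_rot: [3.14, 0.0, 1.566]
contact_force: [0.1, -0.3, 0.2]
opening: 0.0763
grip_force: 0.0
```

Emit:
{"method": "step_arm", "body": {"increments": [{"delta_pos":[0,0,0],"dr":[0,0,0],"fingers":1},{"delta_pos":[0,0,0],"dr":[0,0,0],"fingers":1},{"delta_pos":[0,0,0],"dr":[0,0,0],"fingers":1},{"delta_pos":[0,0,-1],"dr":[0,0,0],"fingers":1},{"delta_pos":[0,0,-2.5],"dr":[0,0,0],"fingers":1}]}}

```text
time: 7.65
tool_pos: [0.527, 0.1533, 0.0317]
tool_rot: [-3.141, 0.001, 1.566]
contact_force: [-0.4, -0.1, -0.8]
opening: 0.0262
grip_force: 0.0
```

```bash
python3 - <<'E'
from h import *
plan([(.527,.154,.14,1.57),(.5767,-.0513,.14,1.68),(.5767,-.0513,.068,1.68)])
E
```

```text
t 7.65 [0.527  0.1533 0.0317] [-3.1405e+00  7.0000e-04  1.5664e+00] open 0.0262 grip 0.0
(0.527, 0.154, 0.14, 1.57) pos [ 6.000e-02 -1.000e-02 -1.083e+01] dr [-0.1  0.  -0.2]
(0.5767, -0.0513, 0.14, 1.68) pos [-20.53   4.99   0.  ] dr [ 0.   0.  -6.3]
(0.5767, -0.0513, 0.068, 1.68) pos [ 0.  -0.   7.2] dr [0. 0. 0.]
```

The fingers slipped off, so I'll open at once and look.

Emit:
{"method": "step_arm", "body": {"increments": [{"delta_pos":[0,0,0],"dr":[0,0,0],"fingers":-1},{"delta_pos":[0,0,0],"dr":[0,0,0],"fingers":-1},{"delta_pos":[0,0,0],"dr":[0,0,0],"fingers":-1},{"delta_pos":[0,0,0],"dr":[0,0,0],"fingers":-1},{"delta_pos":[0,0,-8],"dr":[0,0,0],"fingers":-1}]}}

```text
time: 8.28
tool_pos: [0.5238, 0.1527, 0.0896]
tool_rot: [-3.13, 0.002, 1.566]
contact_force: [1.6, 0.7, 1.0]
opening: 0.0719
grip_force: 0.0
```

```bash
python3 - <<'E'
from h import *
im=viewer.read_camera("side"); t=viewer.read_camera("top")
g=(.5267,.1541)
crop("side",im,270,110,420,210,4,"pics/a.png",[(*g,.022,.0338),(*g,0,.0338)])
crop("top",t,190,160,300,260,4,"pics/b.png",[(*g,.022,.0338)])
a=cv2.imread("pics/a.png");b=cv2.imread("pics/b.png")
h=max(a.shape[0],b.shape[0]);o=np.zeros((h,a.shape[1]+b.shape[1],3),np.uint8);o[:a.shape[0],:a.shape[1]]=a;o[:b.shape[0],a.shape[1]:]=b
cv2.imwrite("pics/ab.png",cv2.resize(o,(800,int(h*800/o.shape[1]))))
E
```

```text
(no output)
```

View pics/ab.png

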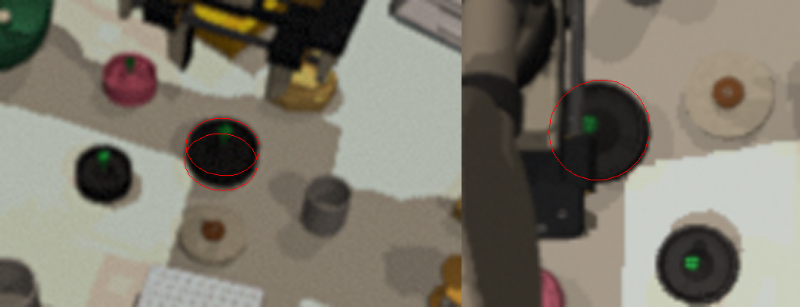

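The former is upright and still in place at (222,153) in the left crop. I'll go lower, close and check the grip before lifting.

```bash
python3 - <<'E'
from h import *
plan([(.527,.154,.003,1.57)])
E
```

```text
t 8.38 [0.5309 0.154  0.0988] [ 3.1321e+00 -1.0000e-03  1.5665e+00] open 0.0797 grip 0.0
(0.527, 0.154, 0.003, 1.57) pos [-0.01 -0.48  9.57] dr [ 0.5 -0.1 -0.2]
```

Emit:
{"method": "step_arm", "body": {"increments": [{"delta_pos":[0,0,0],"dr":[0,0,0],"fingers":-1},{"delta_pos":[0,0,0],"dr":[0,0,0],"fingers":-1},{"delta_pos":[0,0,0],"dr":[0,0,0],"fingers":-1},{"delta_pos":[0,0,1],"dr":[0,0,0],"fingers":-1},{"delta_pos":[0,0,2],"dr":[0,0,0],"fingers":-1}]}}

```text
time: 9.0
tool_pos: [0.5268, 0.1533, 0.0723]
tool_rot: [-3.14, 0.001, 1.566]
contact_force: [0.4, 0.5, -0.0]
opening: 0.0921
grip_force: 0.0
```

```bash
python3 - <<'E'
from h import *
plan([(.527,.154,.003,1.57)])
E
```

```text
t 9.0 [0.5268 0.1533 0.0723] [-3.1400e+00  8.0000e-04  1.5664e+00] open 0.0921 grip 0.0
(0.527, 0.154, 0.003, 1.57) pos [0.08 0.03 6.93] dr [-0.1  0.  -0.2]
```

Emit:
{"method": "step_arm", "body": {"increments": [{"delta_pos":[0,0,3],"dr":[0,0,0],"fingers":-1},{"delta_pos":[0,0,6],"dr":[0,0,0],"fingers":-1},{"delta_pos":[0,0,6.9],"dr":[0,0,0],"fingers":-1},{"delta_pos":[0,0,6.9],"dr":[0,0,0],"fingers":-0.5},{"delta_pos":[0,0,6.9],"dr":[0,0,0],"fingers":-0.5}]}}

```text
time: 9.62
tool_pos: [0.5279, 0.1534, 0.0054]
tool_rot: [3.14, 0.0, 1.566]
contact_force: [-0.9, -0.8, -0.4]
opening: 0.0761
grip_force: 0.0
```

Emit:
{"method": "step_arm", "body": {"increments": [{"delta_pos":[0,0,0],"dr":[0,0,0],"fingers":-0.5},{"delta_pos":[0,0,0],"dr":[0,0,0],"fingers":-0.55},{"delta_pos":[0,0,0],"dr":[0,0,0],"fingers":-0.55},{"delta_pos":[0,0,0],"dr":[0,0,0],"fingers":-0.55},{"delta_pos":[0,0,0],"dr":[0,0,0],"fingers":-0.55}]}}

```text
time: 10.25
tool_pos: [0.5271, 0.1533, 0.0044]
tool_rot: [-3.141, 0.001, 1.566]
contact_force: [0.2, -0.3, -0.3]
opening: 0.0708
grip_force: 0.0
```

Emit:
{"method": "step_arm", "body": {"increments": [{"delta_pos":[0,0,0],"dr":[0,0,0],"fingers":-0.4},{"delta_pos":[0,0,0],"dr":[0,0,0],"fingers":-0.4},{"delta_pos":[0,0,0],"dr":[0,0,0],"fingers":-0.4},{"delta_pos":[0,0,0],"dr":[0,0,0],"fingers":-0.4},{"delta_pos":[0,0,0],"dr":[0,0,0],"fingers":-0.4}]}}

```text
time: 10.88
tool_pos: [0.5271, 0.1533, 0.0045]
tool_rot: [-3.141, 0.001, 1.566]
contact_force: [-0.4, 0.0, -0.5]
opening: 0.0642
grip_force: 0.0
```

```bash
python3 - <<'E'
from h import *
im=viewer.read_camera("side"); t=viewer.read_camera("top")
crop("side",im,270,110,420,210,4,"pics/a.png")
crop("top",t,190,160,300,260,4,"pics/b.png")
a=cv2.imread("pics/a.png");b=cv2.imread("pics/b.png")
h=max(a.shape[0],b.shape[0]);o=np.zeros((h,a.shape[1]+b.shape[1],3),np.uint8);o[:a.shape[0],:a.shape[1]]=a;o[:b.shape[0],a.shape[1]:]=b
o=cv2.resize(o,(800,int(h*800/o.shape[1])));cv2.imwrite("pics/ab2.png",cv2.convertScaleAbs(o,alpha=1.6,beta=20))
E
```

```text
(no output)
```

View pics/ab2.png

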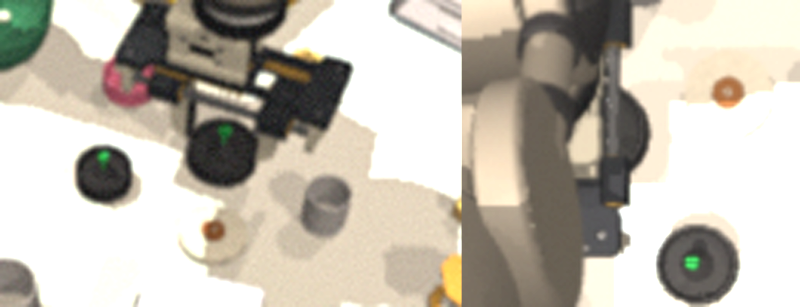

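```bash
python3 - <<'E'
from h import *
s=robot.observe();print(s["tool_pos"],s["opening"])
im=viewer.read_camera("side")
im=(255*(im/255.)**.55).astype(np.uint8)
tp=s["tool_pos"]
C=[(tp[0]+k*.0322,tp[1],z,.003) for k in(-1,1) for z in(.005,.045)]
crop("side",im,300,110,400,190,8,"pics/s4.png",C)
E
```

```text
[0.52709457 0.15329254 0.00446003] 0.06426625135542073
```

View pics/s4.png

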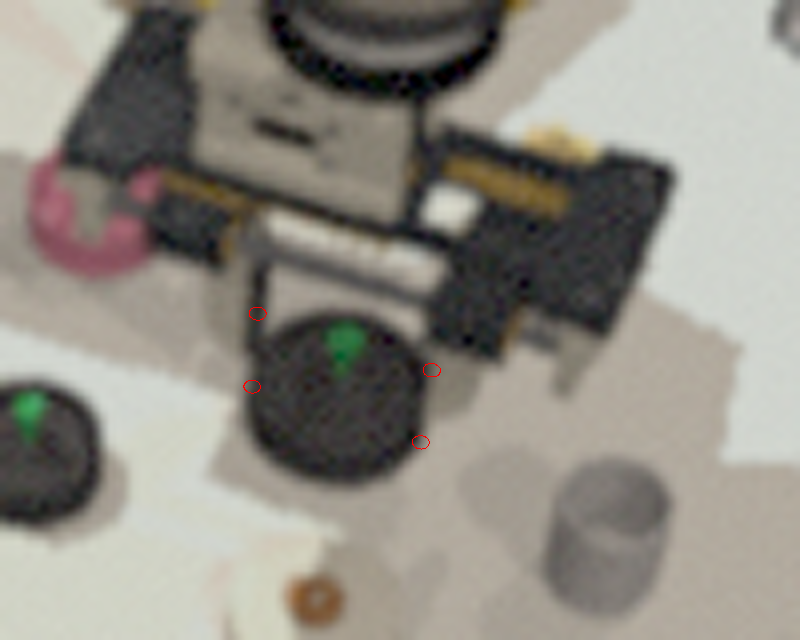

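The fingertips seem to hang higher than the reported TCP. I'll open and descend in small steps, watching the force.

Emit:
{"method": "step_arm", "body": {"increments": [{"delta_pos":[0,0,0],"dr":[0,0,0],"fingers":-1},{"delta_pos":[0,0,0],"dr":[0,0,0],"fingers":-1},{"delta_pos":[0,0,0],"dr":[0,0,0],"fingers":-1},{"delta_pos":[0,0,0.1],"dr":[0,0,0],"fingers":-1},{"delta_pos":[0,0,0.2],"dr":[0,0,0],"fingers":-1}]}}

```text
time: 11.65
tool_pos: [0.5271, 0.1533, 0.0024]
tool_rot: [-3.141, 0.001, 1.566]
contact_force: [-0.4, 0.2, -0.2]
opening: 0.0918
grip_force: 0.0
```

Emit:
{"method": "step_arm", "body": {"increments": [{"delta_pos":[0,0,0.1],"dr":[0,0,0],"fingers":-1},{"delta_pos":[0,0,0.2],"dr":[0,0,0],"fingers":-1},{"delta_pos":[0,0,0.3],"dr":[0,0,0],"fingers":-1},{"delta_pos":[0,0,0.3],"dr":[0,0,0],"fingers":-1},{"delta_pos":[0,0,0.3],"dr":[0,0,0],"fingers":-1}]}}

```text
time: 12.28
tool_pos: [0.5271, 0.1533, -0.0005]
tool_rot: [-3.141, 0.001, 1.566]
contact_force: [0.2, 0.6, -0.8]
opening: 0.0921
grip_force: 0.0
```

Emit:
{"method": "step_arm", "body": {"increments": [{"delta_pos":[0,0,0],"dr":[0,0,0],"fingers":-0.7},{"delta_pos":[0,0,0.1],"dr":[0,0,0],"fingers":-0.7},{"delta_pos":[0,0,0.2],"dr":[0,0,0],"fingers":-0.7},{"delta_pos":[0,0,0.3],"dr":[0,0,0],"fingers":-0.7},{"delta_pos":[0,0,0.4],"dr":[0,0,0],"fingers":-0.7}]}}

```text
time: 12.9
tool_pos: [0.5271, 0.1533, -0.0047]
tool_rot: [-3.141, 0.001, 1.566]
contact_force: [0.0, -0.9, 0.2]
opening: 0.0781
grip_force: 0.0
```

Emit:
{"method": "step_arm", "body": {"increments": [{"delta_pos":[0,0,0.1],"dr":[0,0,0],"fingers":-0.7},{"delta_pos":[0,0,0.2],"dr":[0,0,0],"fingers":-0.7},{"delta_pos":[0,0,0.3],"dr":[0,0,0],"fingers":-0.7},{"delta_pos":[0,0,0.4],"dr":[0,0,0],"fingers":-0.7},{"delta_pos":[0,0,0.4],"dr":[0,0,0],"fingers":-0.7}]}}

```text
time: 13.52
tool_pos: [0.527, 0.1533, -0.0086]
tool_rot: [-3.141, 0.001, 1.566]
contact_force: [0.3, -0.0, -0.8]
opening: 0.0782
grip_force: 0.0
```

Emit:
{"method": "step_arm", "body": {"increments": [{"delta_pos":[0,0,0.1],"dr":[0,0,0],"fingers":-0.7},{"delta_pos":[0,0,0.2],"dr":[0,0,0],"fingers":-0.7},{"delta_pos":[0,0,0.3],"dr":[0,0,0],"fingers":-0.7},{"delta_pos":[0,0,0.3],"dr":[0,0,0],"fingers":-0.7},{"delta_pos":[0,0,0.3],"dr":[0,0,0],"fingers":-0.7}]}}

```text
time: 14.15
tool_pos: [0.5271, 0.1533, -0.0115]
tool_rot: [-3.141, 0.001, 1.566]
contact_force: [-0.7, -0.5, 0.1]
opening: 0.0782
grip_force: 0.0
```

Emit:
{"method": "step_arm", "body": {"increments": [{"delta_pos":[0,0,0],"dr":[0,0,0],"fingers":-0.5},{"delta_pos":[0,0,0],"dr":[0,0,0],"fingers":-0.45},{"delta_pos":[0,0,0],"dr":[0,0,0],"fingers":-0.4},{"delta_pos":[0,0,0],"dr":[0,0,0],"fingers":-0.4},{"delta_pos":[0,0,0],"dr":[0,0,0],"fingers":-0.4}], "newtons": 10}}

```text
time: 14.78
tool_pos: [0.5269, 0.1533, -0.0116]
tool_rot: [-3.141, 0.001, 1.566]
contact_force: [-1.8, 0.3, 1.8]
opening: 0.0674
grip_force: 10.0
```

Gripped at 67.4 mm. When open, the fingertips sit about 18 mm above the TCP because they swing on an arc. Now I'll lift.

Emit:
{"method": "step_arm", "body": {"increments": [{"delta_pos":[0,0,0],"dr":[0,0,0],"fingers":0},{"delta_pos":[0,0,0],"dr":[0,0,0],"fingers":0},{"delta_pos":[0,0,-0.5],"dr":[0,0,0],"fingers":0},{"delta_pos":[0,0,-1.2],"dr":[0,0,0],"fingers":0},{"delta_pos":[0,0,-2],"dr":[0,0,0],"fingers":0}], "newtons": 25}}

```text
time: 15.4
tool_pos: [0.5274, 0.1533, 0.0091]
tool_rot: [-3.142, 0.001, 1.566]
contact_force: [1.1, 0.1, -2.2]
opening: 0.0667
grip_force: 25.0
```

```bash
python3 - <<'E'
from h import *
plan([(.527,.154,.11,1.57),(.5767,-.0513,.11,1.68),(.5767,-.0513,.055,1.68)])
E
```

```text
t 15.4 [0.5274 0.1533 0.0091] [-3.1415e+00  6.0000e-04  1.5663e+00] open 0.0667 grip 25.0
(0.527, 0.154, 0.11, 1.57) pos [  0.07  -0.04 -10.09] dr [-0.   0.  -0.2]
(0.5767, -0.0513, 0.11, 1.68) pos [-20.53   4.99   0.  ] dr [ 0.   0.  -6.3]
(0.5767, -0.0513, 0.055, 1.68) pos [ 0.  -0.   5.5] dr [0. 0. 0.]
```

Emit:
{"method": "step_arm", "body": {"increments": [{"delta_pos":[0,0,-3],"dr":[0,0,0],"fingers":0},{"delta_pos":[0,0,-6],"dr":[0,0,0],"fingers":0},{"delta_pos":[0,0,-8.5],"dr":[0,0,0],"fingers":0},{"delta_pos":[-1.5,0.3,-10],"dr":[0,0,-0.5],"fingers":0},{"delta_pos":[-4.5,1.1,-10],"dr":[0,0,-1.5],"fingers":0}]}}

```text
time: 16.02
tool_pos: [0.5387, 0.1079, 0.11]
tool_rot: [3.139, 0.001, 1.595]
contact_force: [0.4, -0.8, -1.4]
opening: 0.0667
grip_force: 25.0
```

Emit:
{"method": "step_arm", "body": {"increments": [{"delta_pos":[-4,1,0],"dr":[0,0,-1],"fingers":0},{"delta_pos":[-8,2,0],"dr":[0,0,-2],"fingers":0},{"delta_pos":[-12,3,0],"dr":[0,0,-3.5],"fingers":0},{"delta_pos":[-15,3.7,0],"dr":[0,0,-4.5],"fingers":0},{"delta_pos":[-16,3.8,0],"dr":[0,0,-5],"fingers":0}]}}

```text
time: 16.65
tool_pos: [0.5794, -0.0534, 0.1082]
tool_rot: [-3.14, 0.001, 1.678]
contact_force: [0.2, -0.0, -1.7]
opening: 0.0665
grip_force: 25.0
```

```bash
python3 - <<'E'
from h import *
plan([(.5767,-.0513,.053,1.68)])
E
```

```text
t 16.65 [ 0.5794 -0.0534  0.1082] [-3.1404e+00  7.0000e-04  1.6777e+00] open 0.0665 grip 25.0
(0.5767, -0.0513, 0.053, 1.68) pos [ 0.24 -0.24  5.52] dr [-0.1  0.  -0.1]
```

Emit:
{"method": "step_arm", "body": {"increments": [{"delta_pos":[0.2,-0.2,1],"dr":[0,0,0],"fingers":0},{"delta_pos":[0.2,-0.2,3],"dr":[0,0,0],"fingers":0},{"delta_pos":[0.2,-0.2,4.6],"dr":[0,0,0],"fingers":0},{"delta_pos":[0.2,-0.2,5.3],"dr":[0,0,0],"fingers":0},{"delta_pos":[0.2,-0.2,5.5],"dr":[0,0,0],"fingers":0}]}}

```text
time: 17.27
tool_pos: [0.577, -0.0486, 0.0531]
tool_rot: [-3.14, 0.0, 1.68]
contact_force: [0.3, -0.3, -0.3]
opening: 0.0666
grip_force: 25.0
```

Emit:
{"method": "step_arm", "body": {"increments": [{"delta_pos":[0,0,0.1],"dr":[0,0,0],"fingers":0},{"delta_pos":[0,0,0.2],"dr":[0,0,0],"fingers":0},{"delta_pos":[0,0,0.2],"dr":[0,0,0],"fingers":0},{"delta_pos":[0,0,0.2],"dr":[0,0,0],"fingers":0},{"delta_pos":[0,0,0.2],"dr":[0,0,0],"fingers":0}]}}

```text
time: 17.9
tool_pos: [0.5773, -0.0491, 0.0517]
tool_rot: [-3.141, 0.001, 1.68]
contact_force: [-0.0, -0.1, -0.9]
opening: 0.0669
grip_force: 25.0
```

Emit:
{"method": "step_arm", "body": {"increments": [{"delta_pos":[0,0,0.1],"dr":[0,0,0],"fingers":0},{"delta_pos":[0,0,0.15],"dr":[0,0,0],"fingers":0},{"delta_pos":[0,0,0.15],"dr":[0,0,0],"fingers":0},{"delta_pos":[0,0,0.15],"dr":[0,0,0],"fingers":-0.8},{"delta_pos":[0,0,0.15],"dr":[0,0,0],"fingers":-0.8}]}}

```text
time: 18.52
tool_pos: [0.5772, -0.0491, 0.0499]
tool_rot: [-3.141, 0.001, 1.68]
contact_force: [0.6, -0.9, -0.8]
opening: 0.0809
grip_force: 0.0
```

Emit:
{"method": "step_arm", "body": {"increments": [{"delta_pos":[0,0,0],"dr":[0,0,0],"fingers":-0.9},{"delta_pos":[0,0,0],"dr":[0,0,0],"fingers":-0.9},{"delta_pos":[0,0,-2],"dr":[0,0,0],"fingers":-0.9},{"delta_pos":[0,0,-6],"dr":[0,0,0],"fingers":-0.9},{"delta_pos":[0,0,-9],"dr":[0,0,0],"fingers":-0.9}]}}

```text
time: 19.15
tool_pos: [0.5775, -0.0491, 0.1415]
tool_rot: [3.141, 0.001, 1.68]
contact_force: [-0.6, -0.1, 0.4]
opening: 0.0866
grip_force: 0.0
```

```bash
python3 - <<'E'
from h import *
plan([(.436,.0875,.14,1.4),(.436,.0875,-.005,1.4)])
E
```

```text
t 19.15 [ 0.5775 -0.0491  0.1415] [3.1414e+00 8.0000e-04 1.6798e+00] open 0.0866 grip 0.0
(0.436, 0.0875, 0.14, 1.4) pos [ 15.12 -12.58   0.13] dr [ 0.  0. 16.]
(0.436, 0.0875, -0.005, 1.4) pos [ 0.  -0.  14.5] dr [0. 0. 0.]
```

Emit:
{"method": "step_arm", "body": {"increments": [{"delta_pos":[3.5,-2.9,0],"dr":[0,0,0],"fingers":-0.8},{"delta_pos":[7.5,-6.2,0],"dr":[0,0,0],"fingers":-0.8},{"delta_pos":[11.5,-9.5,0],"dr":[0,0,0],"fingers":-0.8},{"delta_pos":[14,-11.6,1],"dr":[0,0,0],"fingers":-0.8},{"delta_pos":[15.1,-12.6,4],"dr":[0,0,0],"fingers":-0.8}]}}

```text
time: 19.77
tool_pos: [0.4355, 0.0885, 0.101]
tool_rot: [3.138, 0.001, 1.681]
contact_force: [0.6, -0.2, -0.2]
opening: 0.0825
grip_force: 0.0
```

```bash
python3 - <<'E'
from h import *
plan([(.436,.0875,-.003,1.68)])
E
```

```text
t 19.77 [0.4355 0.0885 0.101 ] [3.1384e+00 8.0000e-04 1.6814e+00] open 0.0825 grip 0.0
(0.436, 0.0875, -0.003, 1.68) pos [-0.1  0.  10.4] dr [0.2 0.  0.1]
```

Emit:
{"method": "step_arm", "body": {"increments": [{"delta_pos":[-0.1,0,3],"dr":[0.1,0,0],"fingers":-0.75},{"delta_pos":[-0.1,0,6.5],"dr":[0.1,0,0],"fingers":-0.75},{"delta_pos":[-0.1,0,9],"dr":[0.1,0,0],"fingers":-0.7},{"delta_pos":[-0.1,0,10.4],"dr":[0.1,0,0],"fingers":-0.6},{"delta_pos":[-0.1,0,10.4],"dr":[0.1,0,0],"fingers":-0.4}], "newtons": 10}}

```text
time: 20.4
tool_pos: [0.4349, 0.0863, -0.0047]
tool_rot: [-3.137, 0.0, 1.68]
contact_force: [-0.6, -0.1, 0.5]
opening: 0.0678
grip_force: 0.0
```

Emit:
{"method": "step_arm", "body": {"increments": [{"delta_pos":[0,0,0],"dr":[0,0,0],"fingers":-0.3},{"delta_pos":[0,0,0],"dr":[0,0,0],"fingers":-0.2},{"delta_pos":[0,0,0],"dr":[0,0,0],"fingers":-0.1},{"delta_pos":[0,0,0],"dr":[0,0,0],"fingers":-0.1},{"delta_pos":[0,0,0],"dr":[0,0,0],"fingers":-0.1}]}}

```text
time: 21.02
tool_pos: [0.4357, 0.0863, -0.0034]
tool_rot: [-3.14, 0.001, 1.68]
contact_force: [-1.3, -0.7, 6.7]
opening: 0.0508
grip_force: 3.1
```

```bash
python3 - <<'E'
from h import *
im=viewer.read_camera("side")
im=(255*(im/255.)**.55).astype(np.uint8)
s=robot.observe();print(s["contact_force"].round(1),s["opening"],s["grip_force"])
tp=s["tool_pos"]
C=[(tp[0]+k*.0255,tp[1]-k*.0028,z,.003) for k in(-1,1) for z in(.0,.04)]
crop("side",im,255,110,385,205,6,"pics/s5.png",C)
E
```

```text
[-1.1 -0.2  6.3] 0.050536153804806506 3.1280889116049337
```

View pics/s5.png

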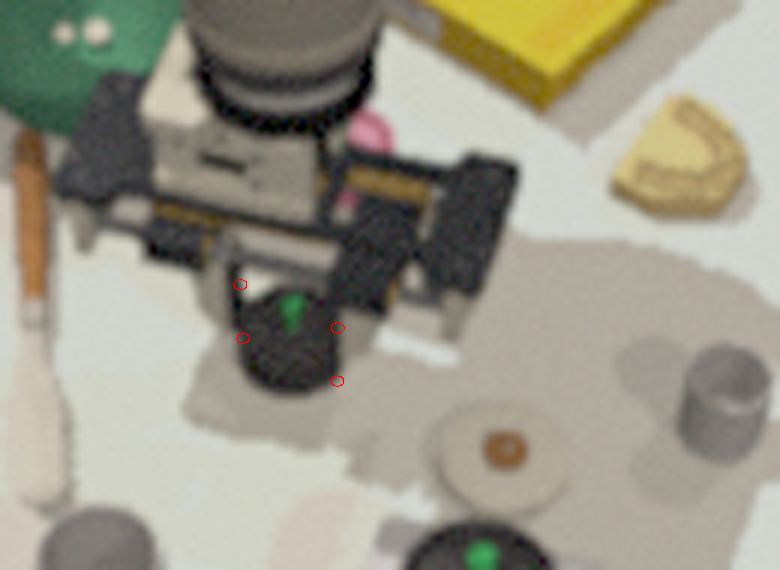

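The former is upright, but the fingertips are resting on its rim; at this width they sit about 25 mm above the TCP. I'll open, go down 15 mm and grip again.

Emit:
{"method": "step_arm", "body": {"increments": [{"delta_pos":[0,0,-0.2],"dr":[0,0,0],"fingers":-0.6},{"delta_pos":[0,0,-0.2],"dr":[0,0,0],"fingers":-0.6},{"delta_pos":[0,0,-0.2],"dr":[0,0,0],"fingers":-0.6},{"delta_pos":[0,0,0.3],"dr":[0,0,0],"fingers":-0.6},{"delta_pos":[0,0,0.7],"dr":[0,0,0],"fingers":-0.6}]}}

```text
time: 21.7
tool_pos: [0.4354, 0.0862, -0.0114]
tool_rot: [-3.139, 0.001, 1.68]
contact_force: [0.0, 0.2, -0.1]
opening: 0.0731
grip_force: 0.0
```

Emit:
{"method": "step_arm", "body": {"increments": [{"delta_pos":[0,0,0.2],"dr":[0,0,0],"fingers":-0.6},{"delta_pos":[0,0,0.5],"dr":[0,0,0],"fingers":-0.6},{"delta_pos":[0,0,0.6],"dr":[0,0,0],"fingers":-0.5},{"delta_pos":[0,0,0.6],"dr":[0,0,0],"fingers":-0.4},{"delta_pos":[0,0,0.6],"dr":[0,0,0],"fingers":-0.3}]}}

```text
time: 22.32
tool_pos: [0.4356, 0.0863, -0.0169]
tool_rot: [-3.139, 0.001, 1.68]
contact_force: [0.2, -0.5, -0.1]
opening: 0.0606
grip_force: 0.0
```

Emit:
{"method": "step_arm", "body": {"increments": [{"delta_pos":[0,0,0],"dr":[0,0,0],"fingers":-0.2},{"delta_pos":[0,0,0],"dr":[0,0,0],"fingers":-0.1},{"delta_pos":[0,0,0],"dr":[0,0,0],"fingers":-0.1},{"delta_pos":[0,0,0],"dr":[0,0,0],"fingers":-0.1},{"delta_pos":[0,0,0],"dr":[0,0,0],"fingers":-0.1}]}}

```text
time: 22.95
tool_pos: [0.4356, 0.0862, -0.0169]
tool_rot: [-3.139, 0.001, 1.68]
contact_force: [-0.2, -0.1, 1.0]
opening: 0.0528
grip_force: 10.0
```

Emit:
{"method": "step_arm", "body": {"increments": [{"delta_pos":[0,0,0],"dr":[0,0,0],"fingers":0.3},{"delta_pos":[0,0,0],"dr":[0,0,0],"fingers":0.3},{"delta_pos":[0,0,-1],"dr":[0,0,0],"fingers":0.3},{"delta_pos":[0,0,-4],"dr":[0,0,0],"fingers":0.3},{"delta_pos":[0,0,-9],"dr":[0,0,0],"fingers":0.3}], "newtons": 25}}

```text
time: 23.58
tool_pos: [0.4345, 0.0863, 0.0734]
tool_rot: [-3.136, 0.0, 1.68]
contact_force: [1.5, 1.0, -0.7]
opening: 0.0524
grip_force: 25.0
```

```bash
python3 - <<'E'
from h import *
print(robot.grip_depth)
plan([(.436,.0865,.115,1.68),(.5873,-.1447,.115,1.68),(.5873,-.1447,.048,1.68)])
E
```

```text
-0.0188
t 23.57 [0.4345 0.0863 0.0734] [-3.1356e+00  2.0000e-04  1.6797e+00] open 0.0524 grip 25.0
(0.436, 0.0865, 0.115, 1.68) pos [ 0.01  0.13 -4.16] dr [-0.3  0.  -0. ]
(0.5873, -0.1447, 0.115, 1.68) pos [-24.63  12.52   0.  ] dr [0. 0. 0.]
(0.5873, -0.1447, 0.048, 1.68) pos [ 0.  -0.   6.7] dr [0. 0. 0.]
```

Emit:
{"method": "step_arm", "body": {"increments": [{"delta_pos":[0,0,-3],"dr":[0,0,0],"fingers":0.3},{"delta_pos":[-2,1.1,-4.5],"dr":[0,0,0],"fingers":0.3},{"delta_pos":[-7,3.6,-4.5],"dr":[0,0,0],"fingers":0.3},{"delta_pos":[-12.5,6.4,-4.5],"dr":[0,0,0],"fingers":0.3},{"delta_pos":[-18,9.2,-4.5],"dr":[0,0,0],"fingers":0.3}]}}

```text
time: 24.2
tool_pos: [0.5477, -0.0841, 0.1187]
tool_rot: [-3.14, 0.001, 1.68]
contact_force: [0.9, 0.3, -0.5]
opening: 0.0524
grip_force: 25.0
```

Emit:
{"method": "step_arm", "body": {"increments": [{"delta_pos":[-4,2,0],"dr":[0,0,0],"fingers":0.3},{"delta_pos":[-6.4,3.2,0],"dr":[0,0,0],"fingers":0.3},{"delta_pos":[-6.4,3.2,0],"dr":[0,0,0],"fingers":0.3},{"delta_pos":[-6.4,3.2,1.5],"dr":[0,0,0],"fingers":0.3},{"delta_pos":[-6.4,3.2,3.5],"dr":[0,0,0],"fingers":0.3}]}}

```text
time: 24.82
tool_pos: [0.5849, -0.1413, 0.0823]
tool_rot: [-3.139, 0.0, 1.681]
contact_force: [-0.2, 1.2, -0.6]
opening: 0.0526
grip_force: 25.0
```

```bash
python3 - <<'E'
from h import *
plan([(.5873,-.1447,.048,1.68)])
E
```

```text
t 24.82 [ 0.5849 -0.1413  0.0823] [-3.1390e+00  3.0000e-04  1.6811e+00] open 0.0526 grip 25.0
(0.5873, -0.1447, 0.048, 1.68) pos [-0.36  0.21  3.43] dr [-0.1  0.   0.1]
```

Emit:
{"method": "step_arm", "body": {"increments": [{"delta_pos":[-0.3,0.2,1.5],"dr":[0,0,0],"fingers":0.3},{"delta_pos":[-0.3,0.2,2.8],"dr":[0,0,0],"fingers":0.3},{"delta_pos":[-0.3,0.2,3.4],"dr":[0,0,0],"fingers":0.3},{"delta_pos":[-0.3,0.2,3.6],"dr":[0,0,0],"fingers":0.3},{"delta_pos":[-0.3,0.2,3.6],"dr":[0,0,0],"fingers":0.3}]}}

```text
time: 25.45
tool_pos: [0.588, -0.1456, 0.0472]
tool_rot: [-3.14, 0.001, 1.68]
contact_force: [-1.0, 0.7, -0.9]
opening: 0.0529
grip_force: 25.0
```

Emit:
{"method": "step_arm", "body": {"increments": [{"delta_pos":[0,0,0.1],"dr":[0,0,0],"fingers":0.3},{"delta_pos":[0,0,0.2],"dr":[0,0,0],"fingers":0.3},{"delta_pos":[0,0,0.2],"dr":[0,0,0],"fingers":0.3},{"delta_pos":[0,0,0.2],"dr":[0,0,0],"fingers":0.3},{"delta_pos":[0,0,0.2],"dr":[0,0,0],"fingers":-0.5}]}}

```text
time: 26.08
tool_pos: [0.5879, -0.1456, 0.045]
tool_rot: [-3.139, 0.001, 1.68]
contact_force: [0.1, 0.3, -1.0]
opening: 0.0585
grip_force: 0.0
```

Emit:
{"method": "step_arm", "body": {"increments": [{"delta_pos":[0,0,0],"dr":[0,0,0],"fingers":-0.7},{"delta_pos":[0,0,0],"dr":[0,0,0],"fingers":-0.7},{"delta_pos":[0,0,-2],"dr":[0,0,0],"fingers":-0.7},{"delta_pos":[0,0,-6],"dr":[0,0,0],"fingers":-0.7},{"delta_pos":[0,0,-9.5],"dr":[0,0,0],"fingers":-0.7}]}}

```text
time: 26.7
tool_pos: [0.5881, -0.1454, 0.141]
tool_rot: [-3.139, 0.001, 1.68]
contact_force: [0.4, 0.5, -0.6]
opening: 0.078
grip_force: 0.0
```

```bash
python3 - <<'E'
from h import *
plan([(.4207,-.0740,.10,1.68)])
E
```

```text
t 26.7 [ 0.5881 -0.1454  0.141 ] [-3.1392e+00  6.0000e-04  1.6799e+00] open 0.078 grip 0.0
(0.4207, -0.074, 0.1, 1.68) pos [  8.92 -15.85   4.14] dr [-0.1  0.  -0. ]
```

Emit:
{"method": "step_arm", "body": {"increments": [{"delta_pos":[2,-3.6,0],"dr":[0,0,0],"fingers":-0.7},{"delta_pos":[4.5,-8,0],"dr":[0,0,0],"fingers":-0.7},{"delta_pos":[7.2,-12.8,0],"dr":[0,0,0],"fingers":-0.7},{"delta_pos":[8.9,-15.8,1.5],"dr":[-0.1,0,0],"fingers":-0.7},{"delta_pos":[8.9,-15.8,4],"dr":[-0.1,0,0],"fingers":-0.7}]}}

```text
time: 27.32
tool_pos: [0.4197, -0.0733, 0.1007]
tool_rot: [3.141, 0.001, 1.68]
contact_force: [0.1, -0.8, 0.4]
opening: 0.0784
grip_force: 0.0
```

```bash
python3 - <<'E'
from h import *
plan([(.4207,-.0740,.004,1.68)])
t=viewer.read_camera("top");s=viewer.read_camera("side")
C=[(.577,-.0491,.084,.0338),(.588,-.1456,.084,.0268)]
crop("top",t,290,120,430,230,4,"pics/a.png",C); crop("side",s,275,175,375,285,4,"pics/b.png",C)
a=cv2.imread("pics/a.png");b=cv2.imread("pics/b.png")
o=np.hstack([a,b]);o=(255*(o/255.)**.6).astype(np.uint8);print(o.shape)
cv2.imwrite("pics/f1.png",cv2.resize(o,None,fx=800/o.shape[1],fy=800/o.shape[1]))
E
```

```text
t 27.32 [ 0.4197 -0.0733  0.1007] [3.1410e+00 1.2000e-03 1.6804e+00] open 0.0784 grip 0.0
(0.4207, -0.074, 0.004, 1.68) pos [-0.06  0.09  9.67] dr [0.  0.1 0. ]
(440, 960, 3)
```

View pics/f1.png

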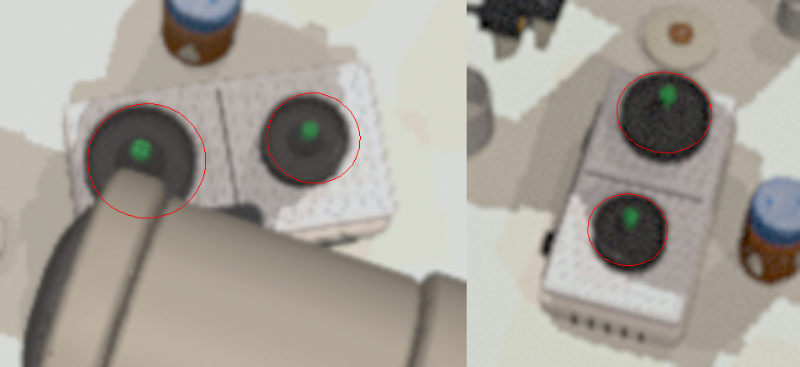

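Both formers are upright on their halves: large at (140,150), small at (305,140) in the left part. I'll measure their centres numerically.

```bash
cat >> h.py <<'E'
from scipy.optimize import minimize
def mask(n,im,box,thr=75):
    m=np.zeros(im.shape[:2],np.uint8);x0,y0,x1,y1=box
    m[y0:y1,x0:x1]=(im[y0:y1,x0:x1].max(2)<thr);return m
def hull(n,x,y,zs,r):
    return cv2.convexHull(np.vstack([circ(n,x,y,z,q) for z,q in zip(zs,np.broadcast_to(r,len(zs)))]).astype(np.float32))
def fit(n,m,x,y,zs,r):
    def cost(p):
        a=np.zeros(m.shape,np.uint8);cv2.fillPoly(a,[np.round(hull(n,*p,zs,r)*16).astype(np.int32)],1,cv2.LINE_8,4)
        return np.abs(a.astype(int)-m).sum()
    g=[(cost((x+i,y+j)),x+i,y+j) for i in np.arange(-.008,.0081,.001) for j in np.arange(-.008,.0081,.001)]
    g.sort();b=[q for q in g if q[0]<=g[0][0]*1.05+1]
    return g[0][0],np.mean([q[1] for q in b]).round(4),np.mean([q[2] for q in b]).round(4),m.sum()
E
python3 - <<'E'
from h import *
t=viewer.read_camera("top");s=viewer.read_camera("side")
t0=cv2.imread("pics/top0.png")[:,:,::-1];s0=cv2.imread("pics/side0.png")[:,:,::-1]
for thr in(60,80):
    print(thr)
    print("S0 top",fit("top",mask("top",t0,(250,228,284,262),thr),.436,.0875,(0,.022),.0268))
    print("L0 top",fit("top",mask("top",t0,(214,180,256,224),thr),.527,.154,(0,.022),.0338))
    print("S0 side",fit("side",mask("side",s0,(290,154,318,180),thr),.436,.0875,(0,.022),.0268))
    print("L0 side",fit("side",mask("side",s0,(326,145,358,175),thr),.527,.154,(0,.022),.0338))
    print("S top",fit("top",mask("top",t,(364,144,400,178),thr),.588,-.145,(.062,.084),.0268))
    print("S side",fit("side",mask("side",s,(309,231,340,260),thr),.588,-.145,(.062,.084),.0268))
    print("L side",fit("side",mask("side",s,(318,194,352,225),thr),.577,-.049,(.062,.084),.0338))
E
```

```text
60
S0 top (np.int64(134), np.float64(0.436), np.float64(0.0897), np.uint64(492))
L0 top (np.int64(168), np.float64(0.5271), np.float64(0.1565), np.uint64(786))
S0 side (np.int64(88), np.float64(0.4359), np.float64(0.0898), np.uint64(254))
L0 side (np.int64(97), np.float64(0.5267), np.float64(0.1587), np.uint64(388))
S top (np.int64(145), np.float64(0.5889), np.float64(-0.1408), np.uint64(560))
S side (np.int64(92), np.float64(0.589), np.float64(-0.1418), np.uint64(431))
L side (np.int64(97), np.float64(0.5772), np.float64(-0.0462), np.uint64(599))
80
S0 top (np.int64(99), np.float64(0.4365), np.float64(0.0902), np.uint64(527))
L0 top (np.int64(135), np.float64(0.5274), np.float64(0.1565), np.uint64(821))
S0 side (np.int64(70), np.float64(0.4355), np.float64(0.0905), np.uint64(272))
L0 side (np.int64(80), np.float64(0.5255), np.float64(0.1575), np.uint64(407))
S top (np.int64(98), np.float64(0.5888), np.float64(-0.1412), np.uint64(607))
S side (np.int64(60), np.float64(0.588), np.float64(-0.142), np.uint64(465))
L side (np.int64(49), np.float64(0.577), np.float64(-0.047), np.uint64(647))
```

```bash
cat >> h.py <<'E'
def ray(n,uv):
    a,b=w(n,uv,0),w(n,uv,.1);return a,(b-a)/np.linalg.norm(b-a)
def green(n,im,box):
    x0,y0,x1,y1=box;c=im[y0:y1,x0:x1].astype(int);wt=np.clip(c[...,1]-np.maximum(c[...,0],c[...,2])-15,0,None)
    v,u=np.mgrid[y0:y1,x0:x1];return (wt*u).sum()/wt.sum(),(wt*v).sum()/wt.sum()
def tri(uv1,uv2):
    (a,d),(b,e)=ray("top",uv1),ray("side",uv2);st=np.linalg.lstsq(np.c_[d,-e],b-a,rcond=None)[0]
    p,q=a+st[0]*d,b+st[1]*e;return ((p+q)/2).round(4),np.linalg.norm(p-q).round(4)
E
python3 - <<'E'
from h import *
t=viewer.read_camera("top");s=viewer.read_camera("side")
t0=cv2.imread("pics/top0.png")[:,:,::-1];s0=cv2.imread("pics/side0.png")[:,:,::-1]
print("S0",tri(green("top",t0,(250,228,284,262)),green("side",s0,(290,154,318,180))))
print("L0",tri(green("top",t0,(214,180,256,224)),green("side",s0,(326,145,358,175))))
print("S",tri(green("top",t,(364,144,400,178)),green("side",s,(309,231,340,260))))
print("L",tri(green("top",t,(318,150,350,175)),green("side",s,(318,194,352,225))))
E
```

```text
S0 (array([0.4358, 0.0905, 0.0349]), np.float64(0.0007))
L0 (array([0.5266, 0.1571, 0.0416]), np.float64(0.0006))
S (array([ 0.5891, -0.1421,  0.0965]), np.float64(0.0008))
L (array([ 0.5783, -0.0458,  0.1028]), np.float64(0.0011))
```

The crown tips triangulate cleanly (heights 41 and 35 mm, ray gaps under 1.1 mm): large former at (0.578, -0.046), small at (0.589, -0.142). Next I'll grasp the large ring.

Emit:
{"method": "step_arm", "body": {"increments": [{"delta_pos":[-0.1,0.1,3],"dr":[0,0,0],"fingers":-0.6},{"delta_pos":[-0.1,0.1,6],"dr":[0,0,0],"fingers":-0.6},{"delta_pos":[-0.1,0.1,8.5],"dr":[0,0,0],"fingers":-0.6},{"delta_pos":[-0.1,0.1,9.7],"dr":[0,0,0],"fingers":-0.5},{"delta_pos":[-0.1,0.1,9.7],"dr":[0,0,0],"fingers":-0.4}], "newtons": 10}}

```text
time: 28.25
tool_pos: [0.4224, -0.0752, 0.0031]
tool_rot: [-3.14, 0.0, 1.68]
contact_force: [-0.5, 0.2, -0.9]
opening: 0.0654
grip_force: 0.0
```

Emit:
{"method": "step_arm", "body": {"increments": [{"delta_pos":[0,0,0],"dr":[0,0,0],"fingers":-0.2},{"delta_pos":[0,0,0],"dr":[0,0,0],"fingers":-0.1},{"delta_pos":[0,0,0],"dr":[0,0,0],"fingers":-0.1},{"delta_pos":[0,0,0],"dr":[0,0,0],"fingers":-0.1},{"delta_pos":[0,0,0],"dr":[0,0,0],"fingers":-0.1}]}}

```text
time: 28.88
tool_pos: [0.4228, -0.0754, 0.0039]
tool_rot: [3.141, 0.001, 1.68]
contact_force: [-1.6, 0.0, 6.1]
opening: 0.0545
grip_force: 10.0
```

Emit:
{"method": "step_arm", "body": {"increments": [{"delta_pos":[0,0,0],"dr":[0,0,0],"fingers":0.2},{"delta_pos":[0,0,0],"dr":[0,0,0],"fingers":0.2},{"delta_pos":[0,0,-1],"dr":[0,0,0],"fingers":0.2},{"delta_pos":[0,0,-5],"dr":[0,0,0],"fingers":0.2},{"delta_pos":[0,0,-10],"dr":[0,0,0],"fingers":0.2}], "newtons": 20}}

```text
time: 29.5
tool_pos: [0.4214, -0.0747, 0.1041]
tool_rot: [-3.139, -0.001, 1.68]
contact_force: [0.8, 0.3, -2.0]
opening: 0.0545
grip_force: 20.0
```

```bash
python3 - <<'E'
from h import *
plan([(.4207,-.0740,.145,1.68),(.578,-.046,.145,1.68)])
E
```

```text
t 29.5 [ 0.4214 -0.0747  0.1041] [-3.1387e+00 -6.0000e-04  1.6797e+00] open 0.0545 grip 20.0
(0.4207, -0.074, 0.145, 1.68) pos [ 0.08 -0.08 -4.09] dr [-0.2 -0.  -0. ]
(0.578, -0.046, 0.145, 1.68) pos [ 1.07 15.94  0.  ] dr [0. 0. 0.]
```

Emit:
{"method": "step_arm", "body": {"increments": [{"delta_pos":[0,0,-2.5],"dr":[0,0,0],"fingers":0.2},{"delta_pos":[0.2,2.5,-4],"dr":[0,0,0],"fingers":0.2},{"delta_pos":[0.5,7,-4.1],"dr":[0,0,0],"fingers":0.2},{"delta_pos":[0.8,12,-4.1],"dr":[0,0,0],"fingers":0.2},{"delta_pos":[1,15.5,-4.1],"dr":[0,0,0],"fingers":0.2}]}}

```text
time: 30.12
tool_pos: [0.5769, -0.0477, 0.1445]
tool_rot: [-3.141, 0.001, 1.68]
contact_force: [-0.2, -0.4, -0.6]
opening: 0.0543
grip_force: 20.0
```

```bash
python3 - <<'E'
from h import *
plan([(.578,-.047,.100,1.68)])
E
```

```text
t 30.12 [ 0.5769 -0.0477  0.1445] [-3.1413e+00  6.0000e-04  1.6802e+00] open 0.0543 grip 20.0
(0.578, -0.047, 0.1, 1.68) pos [0.06 0.12 4.45] dr [-0.  0.  0.]
```

Now lowering to just above the cup lip; contact with the seat floor is expected at a TCP height of about 0.080.

Emit:
{"method": "step_arm", "body": {"increments": [{"delta_pos":[0,0,0],"dr":[0,0,0],"fingers":0.2},{"delta_pos":[0,0.1,1],"dr":[0,0,0],"fingers":0.2},{"delta_pos":[0,0.1,2.5],"dr":[0,0,0],"fingers":0.2},{"delta_pos":[0,0.1,4],"dr":[0,0,0],"fingers":0.2},{"delta_pos":[0,0.1,4.5],"dr":[0,0,0],"fingers":0.2}]}}

```text
time: 30.75
tool_pos: [0.5751, -0.0481, 0.0975]
tool_rot: [-3.138, -0.0, 1.68]
contact_force: [0.2, 0.3, -0.9]
opening: 0.0541
grip_force: 20.0
```

```bash
python3 - <<'E'
from h import *
plan([(.578,-.047,.090,1.68)])
t=viewer.read_camera("top");s=viewer.read_camera("side")
crop("top",t,310,110,410,210,4,"pics/a.png"); crop("side",s,295,165,395,265,4,"pics/b.png",[(.578,-.046,.084,.0338),(.578,-.046,.096,.027)])
o=np.hstack([cv2.imread("pics/a.png"),cv2.imread("pics/b.png")]);o=(255*(o/255.)**.6).astype(np.uint8)
cv2.imwrite("pics/f2.png",o)
E
```

```text
t 30.75 [ 0.5751 -0.0481  0.0975] [-3.1383e+00 -3.0000e-04  1.6795e+00] open 0.0541 grip 20.0
(0.578, -0.047, 0.09, 1.68) pos [0.08 0.3  0.75] dr [-0.2 -0.  -0. ]
```

View pics/f2.png

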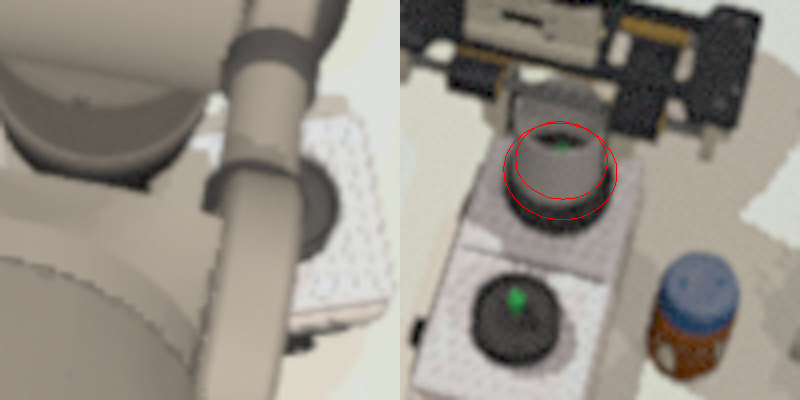

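The ring sits centred over the large former in the side view, with its lower edge matching the predicted circle. I'll lower it gently.

Emit:
{"method": "step_arm", "body": {"increments": [{"delta_pos":[0.1,0.1,0],"dr":[0,0,0],"fingers":0.2},{"delta_pos":[0.1,0.1,0.2],"dr":[0,0,0],"fingers":0.2},{"delta_pos":[0.1,0.1,0.5],"dr":[0,0,0],"fingers":0.2},{"delta_pos":[0.1,0.1,0.8],"dr":[0,0,0],"fingers":0.2},{"delta_pos":[0.1,0.1,0.9],"dr":[0,0,0],"fingers":0.2}]}}

```text
time: 31.48
tool_pos: [0.577, -0.047, 0.0898]
tool_rot: [-3.14, 0.0, 1.68]
contact_force: [-0.0, 0.3, -0.7]
opening: 0.0543
grip_force: 20.0
```

Emit:
{"method": "step_arm", "body": {"increments": [{"delta_pos":[0,0,0.2],"dr":[0,0,0],"fingers":0.2},{"delta_pos":[0,0,0.4],"dr":[0,0,0],"fingers":0.2},{"delta_pos":[0,0,0.6],"dr":[0,0,0],"fingers":0.2},{"delta_pos":[0,0,0.6],"dr":[0,0,0],"fingers":0.2},{"delta_pos":[0,0,0.6],"dr":[0,0,0],"fingers":0.2}]}}

```text
time: 32.1
tool_pos: [0.5772, -0.0471, 0.0841]
tool_rot: [-3.141, 0.001, 1.68]
contact_force: [-0.5, -0.3, -0.8]
opening: 0.0541
grip_force: 20.0
```

Emit:
{"method": "step_arm", "body": {"increments": [{"delta_pos":[0,0,0.1],"dr":[0,0,0],"fingers":0.2},{"delta_pos":[0,0,0.2],"dr":[0,0,0],"fingers":0.2},{"delta_pos":[0,0,0.3],"dr":[0,0,0],"fingers":0.2},{"delta_pos":[0,0,0.4],"dr":[0,0,0],"fingers":0.2},{"delta_pos":[0,0,0.4],"dr":[0,0,0],"fingers":0.2}]}}

```text
time: 32.72
tool_pos: [0.5772, -0.0471, 0.0801]
tool_rot: [-3.141, 0.001, 1.68]
contact_force: [-0.3, -0.7, -0.8]
opening: 0.0543
grip_force: 20.0
```

Emit:
{"method": "step_arm", "body": {"increments": [{"delta_pos":[0,0,0.1],"dr":[0,0,0],"fingers":0.2},{"delta_pos":[0,0,0.2],"dr":[0,0,0],"fingers":0.2},{"delta_pos":[0,0,0.3],"dr":[0,0,0],"fingers":0.2},{"delta_pos":[0,0,0.3],"dr":[0,0,0],"fingers":0.2},{"delta_pos":[0,0,0.3],"dr":[0,0,0],"fingers":0.2}]}}

```text
time: 33.35
tool_pos: [0.5773, -0.0471, 0.0798]
tool_rot: [3.141, 0.001, 1.68]
contact_force: [-7.0, 0.9, 18.5]
opening: 0.0542
grip_force: 20.0
```

Firm contact at a TCP height of 0.080, exactly where a fully seated ring should stop. Releasing now.

Emit:
{"method": "step_arm", "body": {"increments": [{"delta_pos":[0,0,-0.2],"dr":[0,0,0],"fingers":0.2},{"delta_pos":[0,0,-0.2],"dr":[0,0,0],"fingers":-0.6},{"delta_pos":[0,0,-0.2],"dr":[0,0,0],"fingers":-0.6},{"delta_pos":[0,0,-0.2],"dr":[0,0,0],"fingers":-0.6},{"delta_pos":[0,0,-1],"dr":[0,0,0],"fingers":-0.6}], "newtons": 10}}

```text
time: 33.98
tool_pos: [0.5767, -0.047, 0.0866]
tool_rot: [-3.139, 0.0, 1.68]
contact_force: [0.5, -0.1, -0.1]
opening: 0.0732
grip_force: 0.0
```

Emit:
{"method": "step_arm", "body": {"increments": [{"delta_pos":[0,0,-3],"dr":[0,0,0],"fingers":-0.6},{"delta_pos":[0,0,-8],"dr":[0,0,0],"fingers":-0.6},{"delta_pos":[0,0,-9],"dr":[0,0,0],"fingers":-0.6},{"delta_pos":[0,0,-9],"dr":[0,0,0],"fingers":-0.6},{"delta_pos":[0,0,-9],"dr":[0,0,0],"fingers":-0.6}]}}

```text
time: 34.6
tool_pos: [0.5764, -0.0468, 0.1757]
tool_rot: [-3.138, -0.0, 1.68]
contact_force: [0.0, -0.5, -0.9]
opening: 0.0739
grip_force: 0.0
```

```bash
python3 - <<'E'
from h import *
plan([(.6347,.1281,.12,1.68),(.6347,.1281,-.003,1.68)])
E
```

```text
t 34.6 [ 0.5764 -0.0468  0.1757] [-3.1384e+00 -3.0000e-04  1.6799e+00] open 0.0739 grip 0.0
(0.6347, 0.1281, 0.12, 1.68) pos [16.75  7.72  5.55] dr [-0.2 -0.  -0. ]
(0.6347, 0.1281, -0.003, 1.68) pos [ 0.  -0.  12.3] dr [0. 0. 0.]
```

Emit:
{"method": "step_arm", "body": {"increments": [{"delta_pos":[4,1.8,0],"dr":[0,0,0],"fingers":-0.6},{"delta_pos":[9,4.1,0],"dr":[0,0,0],"fingers":-0.6},{"delta_pos":[14,6.4,1],"dr":[0,0,0],"fingers":-0.6},{"delta_pos":[16.7,7.7,3],"dr":[-0.1,0,0],"fingers":-0.6},{"delta_pos":[16.7,7.7,6],"dr":[-0.1,0,0],"fingers":-0.6}]}}

```text
time: 35.22
tool_pos: [0.6355, 0.13, 0.115]
tool_rot: [3.141, 0.0, 1.683]
contact_force: [0.4, 0.0, -0.0]
opening: 0.0736
grip_force: 0.0
```

```bash
python3 - <<'E'
from h import *
plan([(.6347,.1285,.000,1.68)])
E
```

```text
t 35.23 [0.6355 0.13   0.115 ] [3.1412e+00 1.0000e-04 1.6832e+00] open 0.0736 grip 0.0
(0.6347, 0.1285, 0.0, 1.68) pos [-0.14 -0.1  11.5 ] dr [0.  0.  0.2]
```

Emit:
{"method": "step_arm", "body": {"increments": [{"delta_pos":[-0.1,-0.1,4],"dr":[0,0,0],"fingers":-0.6},{"delta_pos":[-0.1,-0.1,8],"dr":[0,0,0],"fingers":-0.5},{"delta_pos":[-0.1,-0.1,10.5],"dr":[0,0,0],"fingers":-0.4},{"delta_pos":[-0.1,-0.1,11.5],"dr":[0,0,0],"fingers":-0.3},{"delta_pos":[-0.1,-0.1,11.5],"dr":[0,0,0],"fingers":-0.2}]}}

```text
time: 35.85
tool_pos: [0.6342, 0.1261, 0.001]
tool_rot: [-3.141, 0.0, 1.68]
contact_force: [-0.0, 0.3, 0.7]
opening: 0.0565
grip_force: 0.0
```

Emit:
{"method": "step_arm", "body": {"increments": [{"delta_pos":[0,0,0],"dr":[0,0,0],"fingers":0},{"delta_pos":[0,0,0],"dr":[0,0,0],"fingers":0.15},{"delta_pos":[0,0,0],"dr":[0,0,0],"fingers":0.25},{"delta_pos":[0,0,0],"dr":[0,0,0],"fingers":0.25},{"delta_pos":[0,0,0],"dr":[0,0,0],"fingers":0.25}]}}

```text
time: 36.48
tool_pos: [0.6352, 0.1262, 0.003]
tool_rot: [3.139, 0.001, 1.68]
contact_force: [-1.5, -0.7, 6.0]
opening: 0.0387
grip_force: 10.0
```

Emit:
{"method": "step_arm", "body": {"increments": [{"delta_pos":[0,0,0],"dr":[0,0,0],"fingers":0.5},{"delta_pos":[0,0,0],"dr":[0,0,0],"fingers":0.5},{"delta_pos":[0,0,-1],"dr":[0,0,0],"fingers":0.5},{"delta_pos":[0,0,-5],"dr":[0,0,0],"fingers":0.5},{"delta_pos":[0,0,-10],"dr":[0,0,0],"fingers":0.5}], "newtons": 20}}

```text
time: 37.1
tool_pos: [0.6339, 0.1262, 0.1022]
tool_rot: [-3.14, 0.0, 1.68]
contact_force: [0.8, 0.9, -0.4]
opening: 0.0388
grip_force: 20.0
```

```bash
python3 - <<'E'
from h import *
plan([(.6347,.1261,.19,1.68),(.5885,-.144,.19,1.68)])
t=viewer.read_camera("top")
C=[(.578,-.046,.131,.027),(.5885,-.142,.084,.0268),(.5885,-.142,.062,.0268)]
crop("top",t,220,110,420,230,4,"pics/f3.png",C)
print(tri(green("top",t,(364,144,400,178)),green("side",viewer.read_camera("side"),(309,231,340,260))))
E
```

```text
t 37.1 [0.6339 0.1262 0.1022] [-3.1400e+00  4.0000e-04  1.6798e+00] open 0.0388 grip 20.0
(0.6347, 0.1261, 0.19, 1.68) pos [-0.02  0.07 -8.78] dr [-0.1  0.  -0. ]
(0.5885, -0.144, 0.19, 1.68) pos [-26.35  -7.54  -0.  ] dr [0. 0. 0.]
(array([ 0.5886, -0.142 ,  0.0976]), np.float64(0.0008))
```

View pics/f3.png

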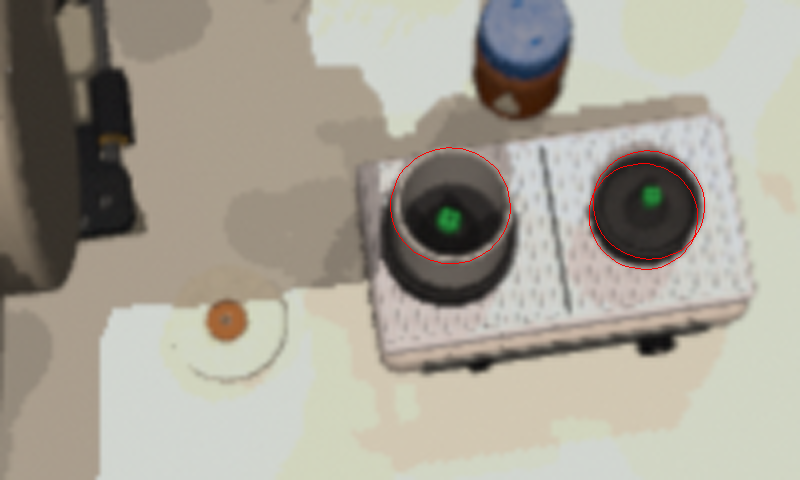

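The large ring is seated upright in the large former at (452,205), and the small former at (645,208) is free. I'll carry the small ring over at height.

Emit:
{"method": "step_arm", "body": {"increments": [{"delta_pos":[0,0,-4],"dr":[0,0,0],"fingers":0.5},{"delta_pos":[-2,-0.5,-8],"dr":[0,0,0],"fingers":0.5},{"delta_pos":[-7,-2,-8.8],"dr":[0,0,0],"fingers":0.5},{"delta_pos":[-12.5,-3.5,-8.8],"dr":[0,0,0],"fingers":0.5},{"delta_pos":[-18,-5.1,-8.8],"dr":[0,0,0],"fingers":0.5}]}}

```text
time: 37.83
tool_pos: [0.6029, -0.0596, 0.1897]
tool_rot: [3.141, 0.0, 1.68]
contact_force: [0.1, 0.1, -1.1]
opening: 0.0389
grip_force: 20.0
```

Emit:
{"method": "step_arm", "body": {"increments": [{"delta_pos":[-4.5,-1.3,0],"dr":[0,0,0],"fingers":0.5},{"delta_pos":[-7.5,-2.1,0],"dr":[0,0,0],"fingers":0.5},{"delta_pos":[-8.3,-2.4,0],"dr":[0,0,0],"fingers":0.5},{"delta_pos":[-8.3,-2.4,1],"dr":[0,0,0],"fingers":0.5},{"delta_pos":[-8.3,-2.4,3],"dr":[0,0,0],"fingers":0.5}]}}

```text
time: 38.45
tool_pos: [0.5893, -0.142, 0.1597]
tool_rot: [3.139, 0.001, 1.681]
contact_force: [-0.0, 0.6, -1.1]
opening: 0.0389
grip_force: 20.0
```

```bash
python3 - <<'E'
from h import *
plan([(.5885,-.144,.094,1.68)])
E
```

```text
t 38.45 [ 0.5893 -0.142   0.1597] [3.1393e+00 6.0000e-04 1.6811e+00] open 0.0389 grip 20.0
(0.5885, -0.144, 0.094, 1.68) pos [-0.19 -0.11  6.56] dr [0.1 0.  0.1]
```

Emit:
{"method": "step_arm", "body": {"increments": [{"delta_pos":[-0.15,-0.1,2],"dr":[0,0,0],"fingers":0.5},{"delta_pos":[-0.15,-0.1,4.5],"dr":[0,0,0],"fingers":0.5},{"delta_pos":[-0.15,-0.1,6],"dr":[0,0,0],"fingers":0.5},{"delta_pos":[-0.15,-0.1,6.5],"dr":[0,0,0],"fingers":0.5},{"delta_pos":[-0.15,-0.1,6.5],"dr":[0,0,0],"fingers":0.5}]}}

```text
time: 39.08
tool_pos: [0.5882, -0.1446, 0.0952]
tool_rot: [3.14, 0.001, 1.68]
contact_force: [-0.4, -0.7, -0.1]
opening: 0.0386
grip_force: 20.0
```

```bash
python3 - <<'E'
from h import *
plan([(.5885,-.144,.086,1.68)])
s=viewer.read_camera("side")
crop("side",s,280,195,365,275,7,"pics/f4.png",[(.5885,-.142,.084,.0268),(.5885,-.142,.091,.020),(.5885,-.142,.133,.02)])
E
```

```text
t 39.08 [ 0.5882 -0.1446  0.0952] [3.1403e+00 6.0000e-04 1.6803e+00] open 0.0386 grip 20.0
(0.5885, -0.144, 0.086, 1.68) pos [0.06 0.04 0.92] dr [0.1 0.  0. ]
```

View pics/f4.png

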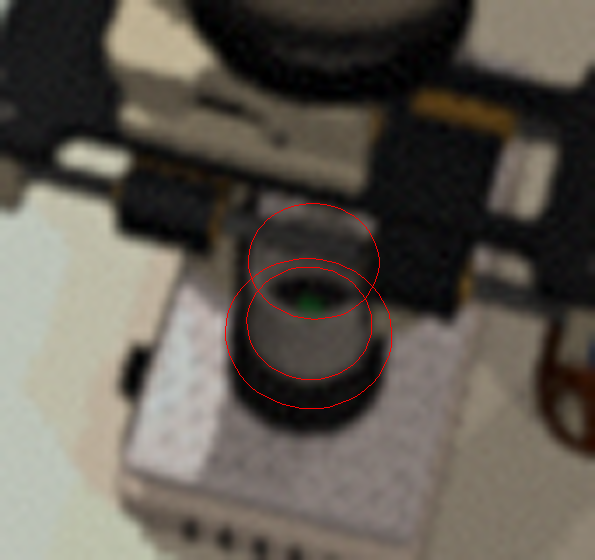

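The small ring's lower edge matches the predicted circle over the small former, so I'll lower it.

Emit:
{"method": "step_arm", "body": {"increments": [{"delta_pos":[0.05,0,0.2],"dr":[0,0,0],"fingers":0.5},{"delta_pos":[0.05,0,0.5],"dr":[0,0,0],"fingers":0.5},{"delta_pos":[0.05,0,0.8],"dr":[0,0,0],"fingers":0.5},{"delta_pos":[0.05,0,1],"dr":[0,0,0],"fingers":0.5},{"delta_pos":[0.05,0,1],"dr":[0,0,0],"fingers":0.5}]}}

```text
time: 39.75
tool_pos: [0.5878, -0.1445, 0.0848]
tool_rot: [3.141, 0.0, 1.68]
contact_force: [0.6, 0.2, -0.7]
opening: 0.0383
grip_force: 20.0
```

Emit:
{"method": "step_arm", "body": {"increments": [{"delta_pos":[0,0,0.1],"dr":[0,0,0],"fingers":0.5},{"delta_pos":[0,0,0.2],"dr":[0,0,0],"fingers":0.5},{"delta_pos":[0,0,0.3],"dr":[0,0,0],"fingers":0.5},{"delta_pos":[0,0,0.4],"dr":[0,0,0],"fingers":0.5},{"delta_pos":[0,0,0.4],"dr":[0,0,0],"fingers":0.5}]}}

```text
time: 40.38
tool_pos: [0.5879, -0.1445, 0.0809]
tool_rot: [3.141, 0.0, 1.68]
contact_force: [0.5, -0.6, -1.8]
opening: 0.0385
grip_force: 20.0
```

Contact is expected at about 0.079.

Emit:
{"method": "step_arm", "body": {"increments": [{"delta_pos":[0,0,0.1],"dr":[0,0,0],"fingers":0.5},{"delta_pos":[0,0,0.2],"dr":[0,0,0],"fingers":0.5},{"delta_pos":[0,0,0.3],"dr":[0,0,0],"fingers":0.5},{"delta_pos":[0,0,0.3],"dr":[0,0,0],"fingers":0.5},{"delta_pos":[0,0,0.3],"dr":[0,0,0],"fingers":0.5}]}}

```text
time: 41.0
tool_pos: [0.588, -0.1445, 0.079]
tool_rot: [3.14, 0.001, 1.68]
contact_force: [-3.4, 0.3, 6.5]
opening: 0.0386
grip_force: 20.0
```

Emit:
{"method": "step_arm", "body": {"increments": [{"delta_pos":[0,0,0.1],"dr":[0,0,0],"fingers":0.5},{"delta_pos":[0,0,0.1],"dr":[0,0,0],"fingers":0.5},{"delta_pos":[0,0,-0.1],"dr":[0,0,0],"fingers":0.5},{"delta_pos":[0,0,-0.1],"dr":[0,0,0],"fingers":-0.4},{"delta_pos":[0,0,-0.1],"dr":[0,0,0],"fingers":-0.4}]}}

```text
time: 41.62
tool_pos: [0.5879, -0.1445, 0.0788]
tool_rot: [3.141, 0.0, 1.68]
contact_force: [-0.6, 0.7, 0.5]
opening: 0.0543
grip_force: 0.0
```

Emit:
{"method": "step_arm", "body": {"increments": [{"delta_pos":[0,0,0],"dr":[0,0,0],"fingers":-0.5},{"delta_pos":[0,0,-0.5],"dr":[0,0,0],"fingers":-0.5},{"delta_pos":[0,0,-3],"dr":[0,0,0],"fingers":-0.5},{"delta_pos":[0,0,-8],"dr":[0,0,0],"fingers":-0.5},{"delta_pos":[0,0,-11],"dr":[0,0,0],"fingers":-0.5}]}}

```text
time: 42.25
tool_pos: [0.5885, -0.1447, 0.1919]
tool_rot: [3.138, 0.002, 1.68]
contact_force: [1.3, -0.1, -1.3]
opening: 0.0687
grip_force: 0.0
```

Emit:
{"method": "step_arm", "body": {"increments": [{"delta_pos":[2,-4,0],"dr":[0,0,0],"fingers":-0.5},{"delta_pos":[0,-8,0],"dr":[0,0,0],"fingers":-0.5},{"delta_pos":[-4,-12,0],"dr":[0,0,0],"fingers":-0.5},{"delta_pos":[-9,-15,0],"dr":[0,0,0],"fingers":-0.5},{"delta_pos":[-14,-17,0],"dr":[0,0,0],"fingers":-0.5}]}}

```text
time: 42.88
tool_pos: [0.433, -0.3035, 0.1898]
tool_rot: [3.14, 0.001, 1.68]
contact_force: [0.4, -0.6, -0.3]
opening: 0.069
grip_force: 0.0
```

```bash
python3 - <<'E'
from h import *
plan([])
t=viewer.read_camera("top");s=viewer.read_camera("side")
g=(.679,-.087)
C=[(.578,-.046,.131,.027),(.5885,-.142,.118,.02),(*g,0,.0235)]
crop("top",t,310,110,410,220,4,"pics/a.png",C); crop("side",s,295,185,395,295,4,"pics/b.png",C)
cv2.imwrite("pics/f5.png",np.hstack([cv2.imread("pics/a.png"),cv2.imread("pics/b.png")]))
E
```

```text
t 42.88 [ 0.433  -0.3035  0.1898] [3.1398e+00 1.4000e-03 1.6798e+00] open 0.069 grip 0.0
```

View pics/f5.png

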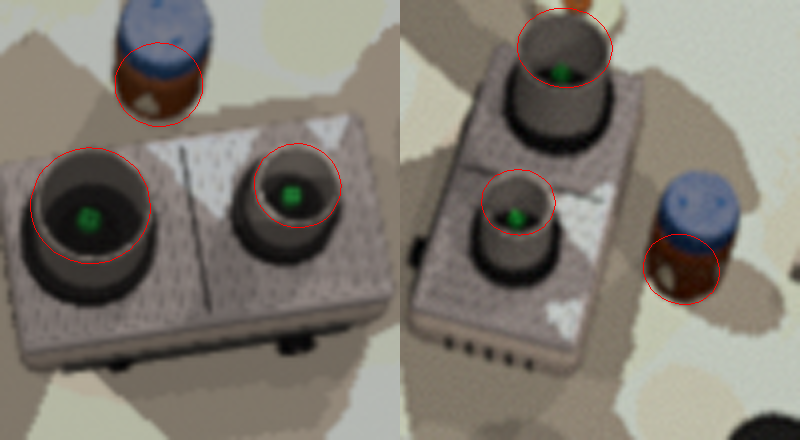

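Both rim overlays match rings seated level and centred. The bottle is upright on its mark and the gripper is clear, so I'm handing in.

```bash
python3 -c "
from cell import robot
print(robot.hand_in())"
```

```text
the job is handed in; nothing more can be done
None
```

I handed the job in at about 43 s. In the last camera views, the large former is on the left half and the small one on the right, each ring sits upright and fully home in its own former, and the bottle stands upright behind the vibrator on its centre line. The hand-in gave no verdict.

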